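# Weigh a gas cartridge on an arrested beam balance

### The job

Weigh the red gas cartridge lying in the wooden cradle against the brass weight that is already on the balance: stand it neck down and fully home in the balance's cone cup, swing the arrest lever fully over to free the beam, leave the beam at rest for a good second so that the pointer can be read, and lock it again. Then move the cartridge to the empty middle cup of the rack, neck down and fully home. Keep the beam locked except while weighing, handle the cartridge only while the beam is locked, set it down without dropping it, and leave the brass weight, the other cartridges, the tape roll and the bottle where they are.

Things in the scene. Friction and masses are not known exactly. Their poses are not given: they have to be found in the camera images.
- cartridge: the red gas cartridge to weigh, 0.6 kg, round, 181 mm long. Origin at the neck tip, z along its axis to the domed end. From the neck tip: neck 17 mm diameter to z = 15 mm, cone from 18 mm diameter there to 42 mm at z = 56 mm, cylinder 42 mm diameter to 162 mm, then dome. Centre of mass at z = 101 mm. Starts lying level in the cradle, neck pointing away from the robot.
- cartridge_mid (a point): centre of that cartridge, on its axis 90.5 mm from the neck tip; axes as the cartridge's. Standing neck down (z up) fully home in any of the cone cups, this point is about 42 mm above the cup's mouth.
- cradle: fixed wooden V cradle; origin on the bench under the middle of the V, x along the V (the neck lies to +x). V 73 mm long; it reaches 20 mm either side of the cartridge's axis and stays 12 mm below it, so fingers pass beside the cartridge anywhere. The axis lies 66 mm above the bench. Base plate 130 by 90 by 8 mm. Cradle and rack stand on opposite sides of the balance, either way round.
- balance: blue even-arm bench balance, fixed; origin on the bench under its middle, beam along y, front with the arrest lever to -x. Base 130 by 340 mm, 42 mm high. Pans 124 mm in diameter, centred 110 mm to either side, tops 90 mm up: the +y pan carries the cone cup, the -y pan the brass weight. A scale arch 58 mm wide, 40 mm deep and 220 mm high with the pointer stands in the middle.
- weigh_cup (a point): centre of the mouth of the aluminium cone cup on the balance's +y pan: 37 mm inside and 46 mm outside diameter, 142 mm above the bench when locked; the cone below it has the cartridge's taper (16 degrees each side), and the neck hangs free below. Axes as the balance's while level.
- beam (a joint): tilt of the beam in rad, stops at -0.1 and 0.1; 0 is level; positive: the cup rises (cartridge lighter than the weight). Locked, it is held level. Free and loaded, it swings and settles within about 2 s, off its stops.
- arrest_lever (a joint): arrest lever, rad: 0 is locked (it leans 0.5 rad from upright to the balance's +y), 1.0 is free (leans 0.5 rad to -y); stops at both ends. It turns about the balance's x axis, stays where it is left and takes about 3 N at the knob. Pins under the beam drop as it turns: the beam is locked below 0.1 and quite free only above 0.8.
- lever_knob (a point): centre of the lever's black knob, 22 mm in diameter, 34 mm long along the balance's x, 75 mm from the pivot, 98 mm in front of the beam; 96 mm above the bench at either end, 105 mm when upright. 60 mm each side of its path is clear for fingers.
- lever_pivot (a point): fixed point on the lever's turning axis, level with the knob along the balance's x, 30 mm above the bench; axes as the balance's.
- rack: fixed plywood rack for checked cartridges, 270 mm by 75 mm; origin on the bench under its middle, row of three cone cups along its x at -85, 0 and 85 mm. The outer two hold neighbour cartridges, neck down, tops 197 mm above the bench; the middle one is empty.
- rack_cup (a point): centre of the mouth of the rack's empty middle cup: same cone cup as on the balance, mouth 37 mm inside diameter, 64 mm above the bench; axes as the rack's.
- ref_weight_mid (a point): bystander: centre of the brass reference weight, 50 mm in diameter, 69 mm high, standing loose on the -y pan; stays there.
- neighbour_a_mid (a point): bystander: centre of the cartridge in the rack's cup at x = -85 mm, same make as the one to weigh.
- neighbour_b_mid (a point): bystander: centre of the cartridge in the rack's cup at x = 85 mm, same make.
- tape_roll_mid (a point): bystander: centre of a roll of tan tape lying flat on the bench, 104 mm in diameter, 48 mm high.
- bottle_mid (a point): bystander: centre of a drinking bottle, 66 mm in diameter, 190 mm high.
Not all that is in view belongs to the job. There is more than one size of the part that bears ref_weight_mid; the job needs the middle-sized.

How it is judged:
By the outcome, as a careful person would: the job done as asked, in the order asked, and still so for the second after the job is handed in, with the robot touching nothing.
It also fails if it takes over 72 s, if anything falls off the work surface, if the arm or the gripper's body presses on something with over 40 N, if the wrist force passes 120 N, or if a joint passes its speed limit or range.

### The arm

A 6-joint arm with a two-finger parallel gripper is mounted at the origin on the work surface. World frame = base frame: x ahead of the robot, y to its left, z up, the work surface at z = 0. Lengths are in mm, angles in degrees, forces in N, time in s.
With the tool pointing down it reaches from about 350 to 850 mm from the base axis. Payload 8.1 kg.
Tool frame: the origin (TCP) lies on the centre line of the jaws, within the pads' length; the fingertips stand r.tip_extent ahead of it and the grasp point (between the pads) lies 8 mm behind it (r.tip_extent is the distance from the TCP to the fingertips, in mm); z points along the fingers, y is the direction in which the jaws open and shut (so a half turn about z gives the same grasp; the last joint's range is limited). The gripper opens to 85 mm and grips with 20 to 120 N. Pads are 22 mm wide; open, the fingers measure 114 mm over their backs; the gripper's body (76 mm by 85 mm) begins 54 mm behind the grasp point. The pads swing forward as they close: fully open they stand 13 mm farther back than shut.
Start: joints at [-79.435, 7.471, 85.268, -0, 87.261, -4.893], TCP at [159.943, -578.294, 242.292] pointing down, gripper open.
Joint ranges: [-169.43, 169.43], [-51.17, 129.36], [1.28, 143.12], [-76.62, 256.62], [0, 156.53], [-152.29, 152.29]. Speed limits (degrees/s): [136.94, 136.94, 159.86, 180, 180, 180].

### API

Orientations are given as [roll, pitch, yaw] about the fixed x, y, z axes, in that order (R = Rz(yaw) Ry(pitch) Rx(roll)).
In Python, from bench import sense, optics, hand_in, spotter, r gives the robot as it stands.
- The arm moves only by the tool apply_moves, never from a script. Its argument "series" is a list of rows, each a list of 3 entries, a list of its own where there are three numbers: the opening, from 0 (shut) to 1 (fully open), then the shift along the world's x, y, z in m, then the turn about the world's z in rad. In form: [[grip, [x, y, z], turn], ...]. A call has 1 to 5 rows; each row is the pose to reach, as a shift and turn from the pose measured when the call began; what a row does not reach only later rows make up. A row lasts 1/8 s, in which the tool goes at most 62.5 mm and 10.7 degrees, less where a joint would pass 70% of its speed; a pose out of reach is approached as far as the arm can. A call with a gripper value outside its range is refused whole. The fingers move at their own pace and stop on an object; "grip_force" is the grip in N (left out, the last holds). Time passes only in rows, so rows that repeat a pose let the fingers close. It gives the time, the measured TCP pose, the force and the opening at its end, in the units of the state.
- sense(): the state, without advancing time (a new reading comes with each control period).
- optics.snapshot(name): name is "scene" or "top"; returns a dict with "color" (384x512x3 uint8, blue, green, red), "intrinsics" (3x3 intrinsics, pixels), "rvec" (rotation vector, rad) and "tvec" (3), from world to camera coordinates, as OpenCV has them. Camera axes: x right, y down, z forward; pixel columns grow to the right and rows downward; lengths in mm; the calibration is good to about 2 mm. A picture is of the moment at which its call begins. There is no depth.
- hand_in(): hands the job in, once; it reports no verdict.
Trained networks look in a picture, given as the dict that the camera call returned (one of the last four; its "shot" number tells which), for a name from the list of things; names that differ only in an ending like _2 or _b are one class to them, and where a whole thing is asked for, a point or a joint stands for the part that bears it (a point fixed in the world has none). Each returns a list of dicts, best first, with "p" (0 to 1); they miss things now and then, are a little off and sometimes report something else, mostly with a low value. They report only what shows in the picture. A call takes as long as a camera call. They do not tell look-alikes from the thing itself.
- spotter.search_frame(picture, query): "xyz" ([x, y, z] in mm, in the coordinates of the camera as it stood for that picture, good to about 4 mm: the middle of the surface that is visible of it).
- spotter.masks_of(picture, query): "mask" (384x512 bool, what is visible of it).
The state is a dict: "time": time; "joint_pos": joint angles; "qd": joint speeds; "joint_efforts": joint torques, N m; "tool_pos": TCP position; "tcp_rot": TCP orientation; "ft_force": force on the tool from outside, world axes, zero at the start; "wrist_torque": the same for the moment, N m; "finger_gap": finger opening in mm.
Only numpy, scipy, OpenCV 4.12 (cv2) and the standard library are available. Lean on these libraries where they do the work, as an engineer would, in place of code of your own. Each camera call takes 0.05 s, during which the arm holds its last target.

## Working session

There is one attempt and no reset: what is moved stays moved. The work goes in short steps, Python scripts to look and compute and a tool call to move; the robot and the scene stay as the last step left them, time stands still between calls to the robot, and variables do not carry over. Pictures are saved under pics/ and viewed, and the job is handed in when it is done.

Besides the shell and the picture viewer there is one more tool, called in YAML: its name, and indented under it one key for each argument. apply_moves: Moves the arm, as the interface text tells. Its arguments: {"type":"object","properties":{"series":{"type":"array"},"grip_force":{"type":"number"}},"required":["series"]}

```bash
ls; mkdir -p pics; python3 - <<'E'
from bench import sense, optics, r
import cv2
print(sense()); print(r.tip_extent)
for n in ("scene","top"):
    p=optics.snapshot(n); cv2.imwrite(f"pics/{n}0.png",p["color"]); print(n,p["intrinsics"],p["rvec"],p["tvec"],p["shot"])
E
```

```text
pics
{'time': 0.0, 'joint_pos': array([-7.94348800e+01,  7.51433249e+00,  8.53318515e+01,  2.02436234e-03,
        8.72614268e+01, -4.89337683e+00]), 'qd': array([-0.01214767, -0.08645593, -0.00534807,  0.02185122,  0.05245123,
        0.0297719 ]), 'joint_efforts': array([ 2.92750432e-03, -5.69394028e+01, -5.00546014e+01,  1.18887447e-04,
        1.45796745e-02, -3.49170523e-05]), 'tool_pos': array([ 159.85418815, -577.74760339,  241.22785076]), 'tcp_rot': array([-1.79892954e+02, -1.11938757e-02,  1.54583877e+01]), 'ft_force': array([ 0.69287376, -0.624238  ,  0.48672236]), 'wrist_torque': array([-0.0044257 ,  0.01008763,  0.01544048]), 'finger_gap': 85.070276075242}
11.0
scene [[353.44818626   0.         259.30474454]
 [  0.         353.44818626 191.68389116]
 [  0.           0.           1.        ]] [ 1.67534372  1.55053357 -0.82192814] [ -64.43848288 -218.97808404 1496.31808175] 1
top [[408.48831647   0.         252.31287464]
 [  0.         408.48831647 192.72054925]
 [  0.           0.           1.        ]] [ 2.09471523 -2.1465856   0.19838939] [  13.1044374   570.85888726 1272.11451031] 2
```

View pics/scene0.png

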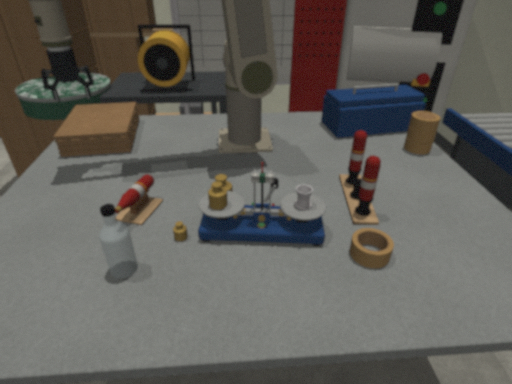

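View pics/top0.png

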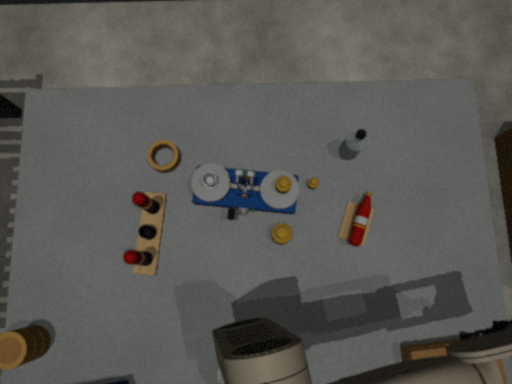

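The scene view shows the red cartridge in its cradle at about (137,195), the balance at (262,215) and the rack at (360,190). Brass decoys are at (180,231) and (222,183). In the top view, the cartridge is at (360,220), the balance at (245,188), the rack at (150,235), the tape at (163,155) and the bottle at (353,143). Next I'll localise them with the networks.

```bash
cat > h.py <<'E'
import numpy as np, cv2
def RT(p):
    R,_=cv2.Rodrigues(np.array(p["rvec"],float)); return R,np.array(p["tvec"],float).ravel()
def c2w(p,X):
    R,t=RT(p); return R.T@(np.array(X,float)-t)
def proj(p,X):
    X=np.atleast_2d(np.array(X,float)); return cv2.projectPoints(X,np.array(p["rvec"],float),np.array(p["tvec"],float),np.array(p["intrinsics"],float),None)[0].reshape(-1,2)
def ray_z(p,uv,z):
    R,t=RT(p);K=np.array(p["intrinsics"]);d=R.T@np.linalg.solve(K,[uv[0],uv[1],1]);c=-R.T@t
    return c+d*(z-c[2])/d[2]
def tri(p1,uv1,p2,uv2):
    P=[]
    for p in(p1,p2):
        R,t=RT(p);P.append(np.array(p["intrinsics"])@np.c_[R,t])
    X=cv2.triangulatePoints(P[0],P[1],np.array(uv1,float).reshape(2,1),np.array(uv2,float).reshape(2,1)).ravel()
    return X[:3]/X[3]
E
python3 - <<'E'
from h import *
from bench import optics, spotter
import pickle
names=["cartridge","cradle","balance","weigh_cup","arrest_lever","lever_knob","rack","rack_cup","ref_weight_mid","neighbour_a_mid","tape_roll_mid","bottle_mid"]
out={}
np.set_printoptions(precision=1,suppress=True)
for cam in("scene","top"):
    p=optics.snapshot(cam); out[cam]=p
    for n in names:
        try:
            a=spotter.search_frame(p,n); m=spotter.masks_of(p,n)
        except Exception as e: print(n,e); continue
        out[cam,n]=(a,m)
        print(cam,n,[(round(float(q["p"]),2),c2w(p,q["xyz"])) for q in a[:5]])
        print("   masks",[(round(float(q["p"]),2),np.array(np.nonzero(q["mask"])).mean(1)[::-1],int(q["mask"].sum())) for q in m[:5]])
pickle.dump(out,open("o.pkl","wb"))
from bench import sense; print(sense()["time"])
E
```

```text
scene cartridge [(0.91, array([ 492.7, -335.8,   77. ]))]
   masks [(0.63, array([135.4, 191.7]), 538)]
scene cradle [(0.57, array([ 494.4, -332. ,    4.3]))]
   masks [(0.79, array([139.8, 209.9]), 680)]
scene balance [(0.26, array([513.7,  61.7,  88.3]))]
   masks [(0.79, array([265.7, 216.5]), 5867)]
scene weigh_cup [(0.63, array([622.3, 130.7,  89.7])), (0.31, array([ 740.6, -320.5,  100.2]))]
   masks [(0.94, array([303.1, 203.6]), 1035)]
scene arrest_lever [(0.53, array([514.7,  57.6,  89.1]))]
   masks [(0.49, array([272.1, 188.4]), 128)]
scene lever_knob [(0.52, array([618.4,  37.1,  39. ])), (0.46, array([515.8,  61.8,  93.6]))]
   masks [(0.48, array([272.7, 187.6]), 89)]
scene rack [(0.9, array([510. , 324.3,  13.9]))]
   masks [(0.67, array([356.7, 199. ]), 1146)]
scene rack_cup [(0.89, array([505.3, 324.7,   8.6]))]
   masks [(0.84, array([357. , 199.1]), 1140)]
scene ref_weight_mid [(0.75, array([602. , -97.3, 127.7])), (0.74, array([446.3, -82.3,  72.7])), (0.51, array([ 619.5, -202.6,   32. ]))]
   masks [(0.76, array([217.7, 196. ]), 479), (0.52, array([224.7, 181.9]
[... 1703 characters left out ...]
0.61, array([577.1, -92.3, 135.2])), (0.52, array([ 603.7, -201.4,   39.3])), (0.52, array([ 704.5, -321.6,  127.1])), (0.18, array([504.3,  62.6, 104.1]))]
   masks [(0.6, array([283.2, 184.1]), 230), (0.56, array([281.2, 233.4]), 356)]
top neighbour_a_mid [(0.59, array([369.5, 341.7, 183.9]))]
   masks [(0.78, array([135.1, 256.7]), 341), (0.65, array([350.6, 221.8]), 470)]
top tape_roll_mid [(0.7, array([450.1, 333.9,  16.8])), (0.69, array([708.2, 290.9,  47.8])), (0.39, array([577.1, -93.2, 133.6]))]
   masks [(0.73, array([242.6, 189.6]), 4288), (0.65, array([163.8, 155.7]), 594)]
top bottle_mid [(0.85, array([ 704.2, -323.5,  127.3]))]
   masks [(0.84, array([352.7, 144.4]), 592)]
2.6
```

```bash
python3 - <<'E'
import cv2
for n,b in(("scene",(90,120,400,280)),("top",(110,120,400,280))):
    im=cv2.imread(f"pics/{n}0.png")[b[1]:b[3],b[0]:b[2]]
    im=cv2.resize(im,None,fx=2.5,fy=2.5,interpolation=cv2.INTER_CUBIC); cv2.imwrite(f"pics/{n}0z.png",im)
E
```

```text
(no output)
```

View pics/scene0z.png

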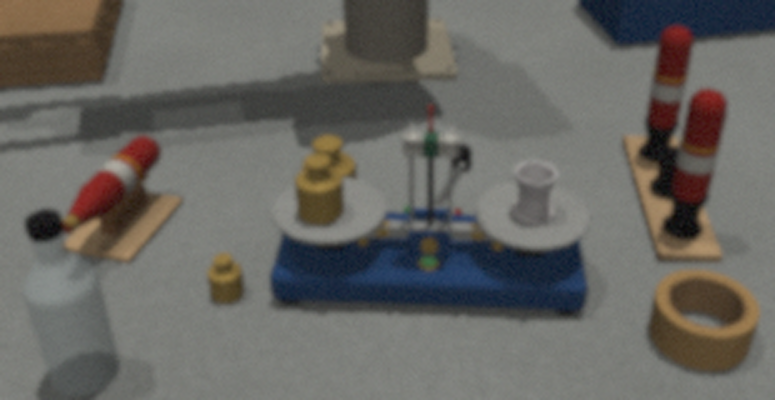

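View pics/top0z.png

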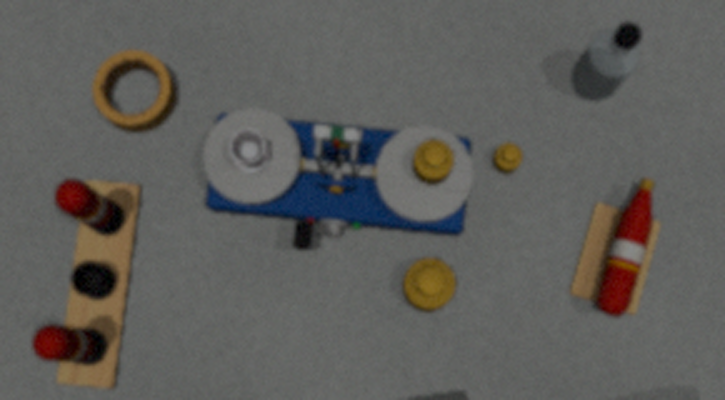

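```bash
python3 - <<'E'
from h import *
import pickle
np.set_printoptions(precision=1,suppress=True)
o=pickle.load(open("o.pkl","rb")); T=o["top"];S=o["scene"]
zt=lambda x,y:(110+x/2.5-.3,120+y/2.5-.3); zs=lambda x,y:(90+x/2.5-.3,120+y/2.5-.3)
for n,a,b,z in [("cup",(250,150),(536,172),142),("knob",(304,233),(460,157),96),("rackcup",(94,279),(663,172),64),("pan+",(251,156),(532,213),90),("pan-",(424,172),(330,212),90)]:
    print(n,tri(T,zt(*a),S,zs(*b)),"top@z",ray_z(T,zt(*a),z),"scene@z",ray_z(S,zs(*b),z))
# masks red cartridge, PCA
for cam,p in(("top",T),("scene",S)):
    hsv=cv2.cvtColor(p["color"],cv2.COLOR_BGR2HSV)
    m=((hsv[...,0]<8)|(hsv[...,0]>172))&(hsv[...,1]>120)&(hsv[...,2]>50)
    n,l,st,c=cv2.connectedComponentsWithStats(m.astype(np.uint8))
    print(cam,[(st[i].tolist(),c[i]) for i in range(1,n) if st[i][4]>40])
for cam in("top","scene"):
    p=o[cam]; m=o[cam,"cartridge"][1][0]["mask"]; yx=np.argwhere(m)
    xy=yx[:,::-1].astype(float); c=xy.mean(0); U,s,V=np.linalg.svd(xy-c,full_matrices=False); d=V[0]; t=(xy-c)@d
    a,b=c+d*t.min(),c+d*t.max(); print(cam,c,a,b, ray_z(p,a,66),ray_z(p,b,66),"w",np.ptp((xy-c)@V[1]))
# rack corners top (z 8?) 
for q in [(88,180),(140,184),(58,382),(114,387)]: print("rk",ray_z(T,zt(*q),10))
for q in [(220,112),(471,138),(207,208),(462,233)]: print("bal",ray_z(T,zt(*q),42))
for nm,b in(("c1",(185,155,310,235)),("c2",(120,180,180,290)),("c3",(330,180,390,260))):
    im=T["color"][b[1]:b[3],b[0]:b[2]]; f=6 if nm!="c1" else 6
    cv2.imwrite(f"pics/{nm}.png",cv2.resize(im,None,fx=f if nm!="c2" else 5,fy=f if nm!="c2" else 5,interpolation=cv2.INTER_CUBIC))
E
```

```text
cup [599.  130.3 138.2] top@z [597.8 128.  142. ] scene@z [604.7 131.4 142. ]
knob [500.3  65.5  98. ] top@z [500.7  66.1  96. ] scene@z [497.1  65.3  96. ]
rackcup [454.7 337.8  36.2] top@z [453.  334.9  64. ] scene@z [497.3 314.   64. ]
pan+ [602.3 132.3  87.4] top@z [601.8 132.3  90. ] scene@z [605.9 131.   90. ]
pan- [577.3 -86.9  81.8] top@z [575.6 -86.5  90. ] scene@z [588.8 -86.1  90. ]
top [([132, 192, 14, 14, 136], array([138.4, 198.2])), ([356, 196, 15, 22, 212], array([364.2, 207.4])), ([349, 226, 16, 20, 218], array([355.9, 235.7])), ([123, 251, 14, 13, 144], array([129.8, 256.8]))]
scene [([290, 0, 57, 111, 4948], array([315.2,  51.4])), ([417, 74, 13, 11, 103], array([422.8,  78.7])), ([353, 130, 14, 21, 217], array([359.3, 140.1])), ([364, 156, 16, 23, 270], array([371.7, 167.2])), ([350, 161, 11, 11, 93], array([354.7, 165.7])), ([139, 175, 14, 14, 110], array([146.4, 180.3])), ([118, 189, 22, 19, 254], array([129.1, 198.1])), ([360, 188, 13, 13, 127], array([365.6, 194.5]))]
top [360.4 221.4] [368.8 191.7] [353.4 246.1] [ 562.9 -375.3   66. ] [ 390.4 -313.7   66. ] w 14.325905976786792
scene [135.4 191.7] [151.4 176.4] [116.6 209.6] [ 387.1 -309.6   66. ] [ 559.3 -374.1   66. ] w 12.786599054680348
rk [592.  360.2  10. ]
rk [584.8 290.1  10. ]
rk [326.  392.4  10. ]
rk [317.9 319.6  10. ]
bal [673.4 178.3  42. ]
bal [ 629.5 -153.5   42. ]
bal [544.4 195.1  42. ]
bal [ 503.3 -136.1   42. ]
```

View pics/c1.png

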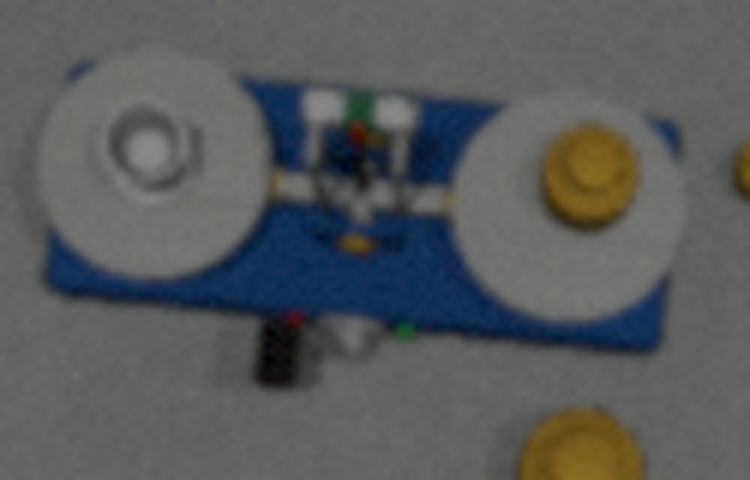

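View pics/c2.png

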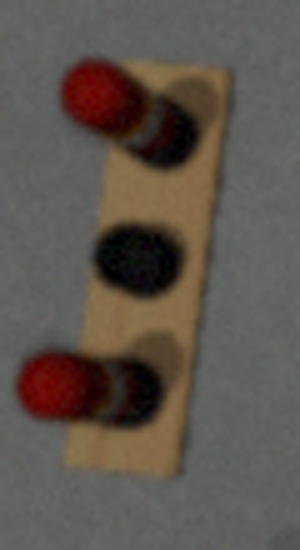

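View pics/c3.png

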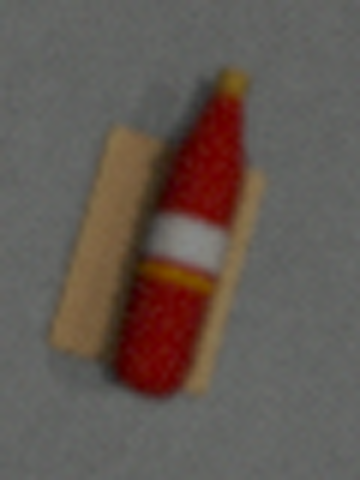

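The networks and triangulation agree. The neck tip is near (561,-375) with its axis at yaw -20°, the weigh cup near (600.5,130.5), the knob near (498,67) and the rack cup near (454,339). The tool can only yaw, so my plan is to grip near the dome end, lightly, and let the cartridge swing neck down.

apply_moves:
  series:
    - [1,[0.26,0.255,-0.06],-0.623]
    - [1,[0.26,0.255,-0.06],-0.623]
    - [1,[0.26,0.255,-0.06],-0.623]
    - [1,[0.26,0.255,-0.06],-0.623]
    - [1,[0.26,0.255,-0.06],-0.623]
  grip_force: 20

```text
time: 3.22
tool_pos: [376.3, -366.1, 192.7]
tcp_rot: [180.0, -0.0, -20.3]
ft_force: [0.6, -0.9, -0.3]
finger_gap: 85.4
```

apply_moves:
  series:
    - [1,[0.043,0.0435,-0.06],0]
    - [1,[0.043,0.0435,-0.12],0]
    - [1,[0.043,0.0435,-0.137],0]
    - [1,[0.043,0.0435,-0.137],0]

```text
time: 3.72
tool_pos: [417.4, -320.3, 52.6]
tcp_rot: [-179.9, 0.3, -20.3]
ft_force: [-0.5, 1.0, 0.2]
finger_gap: 85.2
```

```bash
python3 - <<'E'
from h import *
from bench import optics,sense
for cam,b in(("scene",(80,130,200,250)),("top",(300,150,420,270))):
    p=optics.snapshot(cam); im=p["color"][b[1]:b[3],b[0]:b[2]]; cv2.imwrite(f"pics/g1{cam}.png",cv2.resize(im,None,fx=4,fy=4,interpolation=cv2.INTER_CUBIC))
s=sense(); print(s["tool_pos"],s["tcp_rot"],s["ft_force"])
E
```

```text
[ 419.64251481 -323.22695691   56.88384091] [ 1.79951023e+02 -9.50363291e-02 -2.03371128e+01] [ 0.08397067 -0.41738964  1.16688397]
```

View pics/g1scene.png

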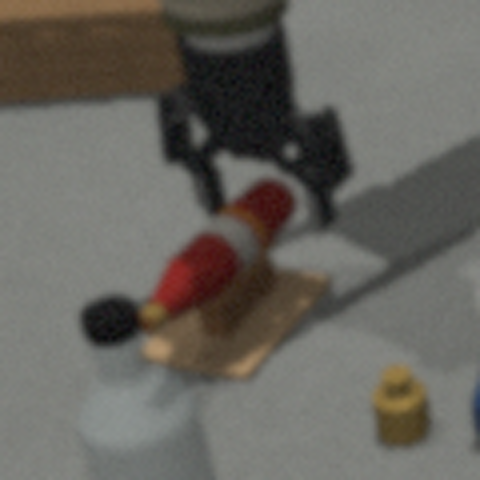

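View pics/g1top.png

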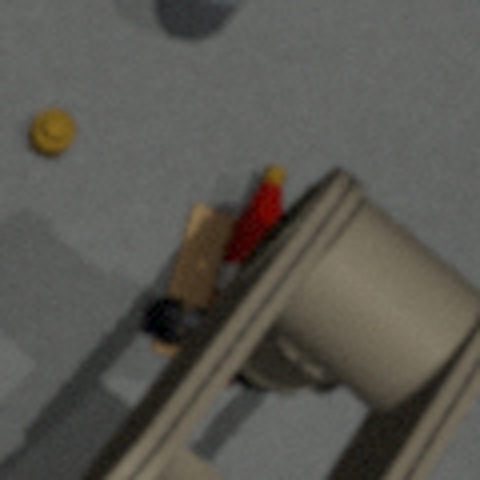

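In the scene crop the fingers sit on both sides of the dome-end cylinder, at about (245,200). The neck points towards the bottle but doesn't touch it. I'll close lightly and lift.

apply_moves:
  series:
    - [0.4,[0,0,0],0]
    - [0.3,[0,0,0],0]
    - [0.3,[0,0,0],0]
    - [0.3,[0,0,0],0]
    - [0.3,[0,0,0],0]
  grip_force: 20

```text
time: 4.45
tool_pos: [420.5, -323.2, 58.6]
tcp_rot: [180.0, -0.2, -20.3]
ft_force: [0.1, 5.7, 8.5]
finger_gap: 41.6
```

apply_moves:
  series:
    - [0.3,[0,0,0.01],0]
    - [0.3,[0,0,0.03],0]
    - [0.3,[0,0,0.06],0]
    - [0.3,[0,0,0.09],0]
    - [0.3,[0,0,0.12],0]

```text
time: 5.08
tool_pos: [419.7, -322.8, 179.1]
tcp_rot: [-180.0, -0.1, -20.3]
ft_force: [0.3, 0.0, -5.3]
finger_gap: 41.4
```

```bash
cat > look.py <<'E'
import sys
from h import *
from bench import optics,sense
def look(tag,boxes,f=4):
    ims=[]
    for cam,b in boxes:
        p=optics.snapshot(cam); im=p["color"][b[1]:b[3],b[0]:b[2]]; ims.append(cv2.resize(im,(400,400),interpolation=cv2.INTER_CUBIC))
    cv2.imwrite(f"pics/{tag}.png",np.hstack(ims))
    s=sense(); print(s["time"],s["tool_pos"],s["tcp_rot"],s["ft_force"],s["wrist_torque"],s["finger_gap"])
E
python3 -c "
from look import *
look('g2',[('scene',(80,100,200,220)),('top',(300,150,420,270))])"
```

```text
5.175 [ 421.84911642 -324.75207719  182.58555732] [179.82977218  -0.5130079  -20.33841995] [ 0.68975638 -0.55583625 -6.30849639] [ 0.03236646  0.21156524 -0.03856594] 41.53729309699051
```

View pics/g2.png

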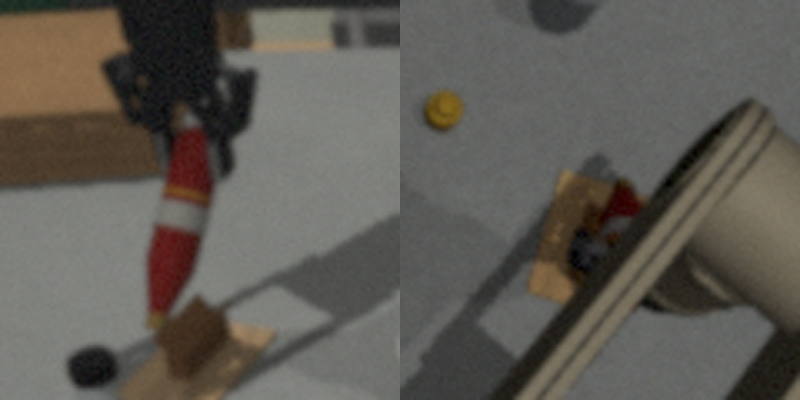

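The cartridge has swung most of the way neck down, with the tip at about (155,320) in the left crop. I'll lift on and check the residual tilt.

apply_moves:
  series:
    - [0.3,[0,0,0.05],0]
    - [0.3,[0,0,0.1],0]
    - [0.3,[0,0,0.137],0]
    - [0.3,[0,0,0.137],0]
    - [0.3,[0,0,0.137],0]

```text
time: 5.8
tool_pos: [421.2, -324.2, 316.4]
tcp_rot: [179.9, -0.3, -20.3]
ft_force: [0.6, 0.2, -6.5]
finger_gap: 41.5
```

```bash
python3 -c "
from look import *
look('g3',[('scene',(70,50,190,170)),('top',(300,150,420,270))])"
```

```text
5.9 [ 420.92265901 -323.93142927  315.97319854] [179.94805531  -0.23160174 -20.34383635] [-0.55541548  0.46989381 -6.73039666] [0.07454755 0.15176129 0.0447439 ] 41.28539023637254
```

View pics/g3.png

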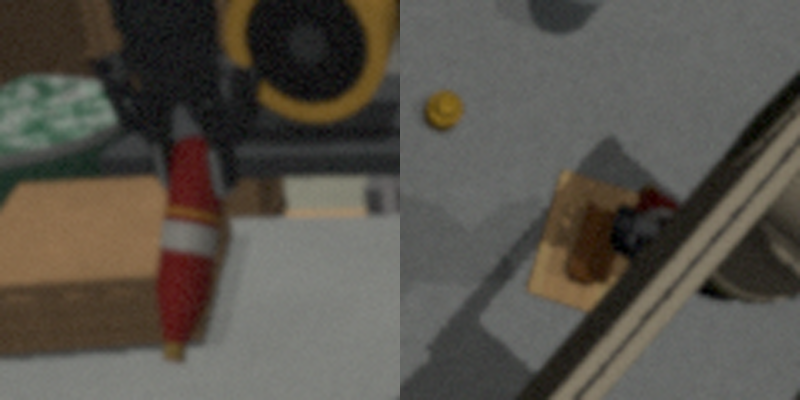

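```bash
python3 -c "
from h import *
import pickle,cv2
o=pickle.load(open('o.pkl','rb'))
for t in (0,10,15,20,25,30):
  a=np.radians(t); d=np.array([.9385*np.sin(a),-.345*np.sin(a),-np.cos(a)]); g=np.array([421,-324,324])
  print(t,[proj(o['scene'],g+d*L)[0].round(1).tolist() for L in(-31,0,60,150)])
"
```

```text
0 [[125.9, 88.8], [128.2, 100.3], [132.5, 121.5], [138.4, 150.7]]
10 [[127.1, 88.4], [128.2, 100.3], [130.3, 122.6], [133.3, 154.0]]
15 [[127.7, 88.3], [128.2, 100.3], [129.2, 122.9], [130.6, 155.1]]
20 [[128.3, 88.3], [128.2, 100.3], [128.1, 123.1], [127.8, 155.9]]
25 [[129.0, 88.4], [128.2, 100.3], [126.9, 123.0], [124.9, 156.2]]
30 [[129.6, 88.6], [128.2, 100.3], [125.7, 122.8], [122.0, 156.2]]
```

The tip is at about (122,156) in the scene image, so the cartridge is stuck at about 27° from vertical by pad friction. I'll try a sharp start with a gentle stop in the tilt direction to swing it under the hand. If needed I can finish the alignment in the cup.

apply_moves:
  series:
    - [0.3,[0.058,-0.02,0.0],0]
    - [0.3,[0.09,-0.02,0.0],0]
    - [0.3,[0.11,-0.02,0.0],0]
    - [0.3,[0.12,-0.02,0.0],0]
    - [0.3,[0.125,-0.02,0.0],0]

```text
time: 6.52
tool_pos: [545.7, -343.7, 314.5]
tcp_rot: [180.0, -0.1, -20.3]
ft_force: [0.0, 0.1, -6.1]
finger_gap: 41.3
```

```bash
python3 -c "
from look import *
look('g4',[('scene',(50,50,170,170)),('top',(300,100,420,220))])"
```

```text
6.625 [ 545.67143245 -343.85794267  315.36610001] [ 1.79959867e+02 -1.75935975e-01 -2.03458053e+01] [-0.63417843 -0.23660092 -5.79521338] [0.04166067 0.11697402 0.05147382] 41.41275913046788
```

View pics/g4.png

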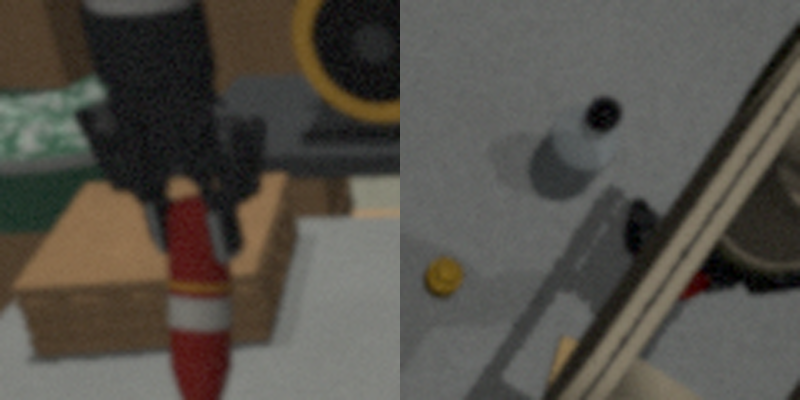

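```bash
cat > tilt.py <<'E'
from h import *
from bench import optics,sense
import sys
def tilt(tag,cam='scene',save=True):
    s=sense(); p=optics.snapshot(cam); g=np.array(s["tool_pos"],float)+[0,0,8]; yaw=np.radians(s["tcp_rot"][2])
    u=np.array([np.cos(yaw),np.sin(yaw),0])
    c=proj(p,g)[0].astype(int); x0=max(0,c[0]-60);y0=max(0,c[1]-30); im=p["color"][y0:y0+120,x0:x0+120]; im=cv2.resize(im,None,fx=5,fy=5,interpolation=cv2.INTER_CUBIC)
    for t in (-20,-10,0,10,20,30):
        a=np.radians(t); d=u*np.sin(a)-np.array([0,0,1])*np.cos(a)
        q=proj(p,g+d*150)[0]; print(t,q.round(1)); qq=((q-[x0,y0])*5).astype(int)
        cv2.circle(im,tuple(int(v) for v in qq),3,(0,255,0) if t==0 else (255,255,0),-1)
    cv2.imwrite(f"pics/{tag}.png",im); print(x0,y0,s["time"],s["tool_pos"],s["ft_force"],s["wrist_torque"])
if __name__=="__main__": tilt(*sys.argv[1:])
E
python3 tilt.py t1
```

```text
-20 [131.4 160.8]
-10 [126.5 167.4]
0 [121.  172.9]
10 [114.9 177.2]
20 [108.2 179.9]
30 [101.1 181. ]
47 88 6.625 [ 545.67143245 -343.85794267  315.36610001] [-0.63417843 -0.23660092 -5.79521338] [0.04166067 0.11697402 0.05147382]
```

View pics/t1.png

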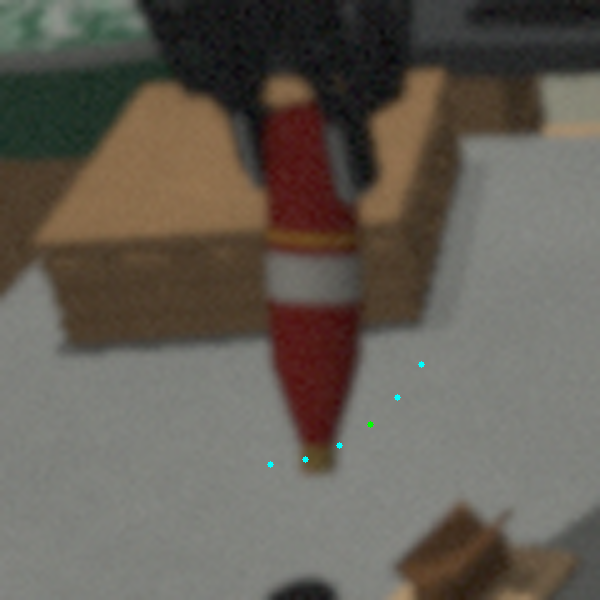

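The tilt is down to about 17°: the tip at (318,465) lies just past the 20°/10° markers. I'll carry it gently around the front of the balance and do another sharp start there.

apply_moves:
  series:
    - [0.3,[-0.008,0.03,0.005],0.05]
    - [0.3,[-0.022,0.08,0.01],0.12]
    - [0.3,[-0.045,0.135,0.01],0.18]
    - [0.3,[-0.07,0.19,0.01],0.22]
    - [0.3,[-0.09,0.245,0.01],0.232]

```text
time: 7.3
tool_pos: [453.9, -97.8, 326.1]
tcp_rot: [179.9, -0.3, -7.1]
ft_force: [0.7, 1.1, -6.2]
finger_gap: 41.5
```

apply_moves:
  series:
    - [0.3,[-0.016,0.055,0.0],0.0]
    - [0.3,[-0.026,0.11,0.0],0.0]
    - [0.3,[-0.032,0.16,0.0],0.0]
    - [0.3,[-0.036,0.2,0.0],0.0]
    - [0.3,[-0.036,0.22,0.0],0.0]

```text
time: 7.92
tool_pos: [417.1, 123.8, 326.7]
tcp_rot: [180.0, -0.4, -7.0]
ft_force: [0.3, 0.4, -6.3]
finger_gap: 41.2
```

apply_moves:
  series:
    - [0.3,[0.062,0.0,0.0],0]
    - [0.3,[0.105,0.004,0.0],0]
    - [0.3,[0.13,0.007,0.0],0]
    - [0.3,[0.143,0.009,0.0],0]
    - [0.3,[0.148,0.011,0.0],0]

```text
time: 8.55
tool_pos: [565.0, 134.5, 326.8]
tcp_rot: [180.0, -0.4, -7.0]
ft_force: [1.1, 0.9, -5.2]
finger_gap: 41.2
```

```bash
python3 tilt.py t2
```

```text
-20 [302.8 154.7]
-10 [303.2 161.2]
0 [303.7 166.7]
10 [304.4 170.9]
20 [305.3 173.7]
30 [306.3 174.7]
248 82 8.55 [565.04677321 134.52728976 326.81424164] [ 1.13399398  0.89015356 -5.22523196] [-0.01226094 -0.03099825 -0.01375122]
```

View pics/t2.png

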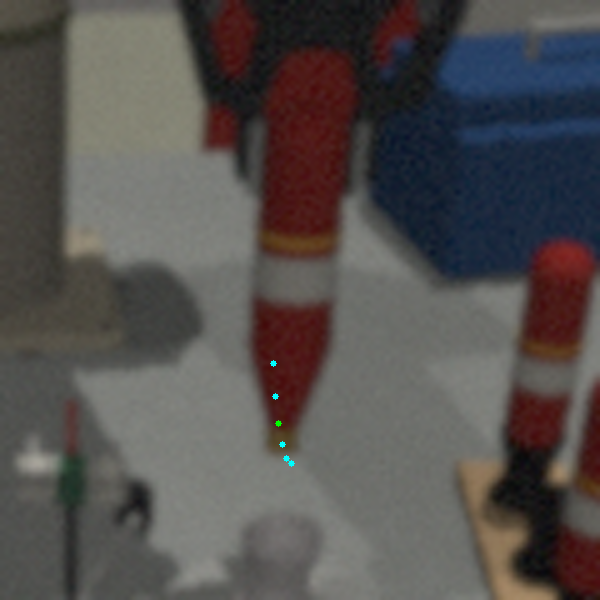

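The wrist torque is now close to zero and the tip sits at the 0–10° markers, so the tilt is about 5°. Next I'll go over the cup and lower the tip into the mouth.

apply_moves:
  series:
    - [0.3,[0.015,-0.002,0.0],0]
    - [0.3,[0.03,-0.004,-0.005],0]
    - [0.3,[0.033,-0.004,-0.015],0]
    - [0.3,[0.033,-0.004,-0.025],0]
    - [0.3,[0.033,-0.004,-0.025],0]

```text
time: 9.22
tool_pos: [596.9, 130.9, 300.2]
tcp_rot: [179.9, -0.2, -7.0]
ft_force: [0.2, -0.8, -5.5]
finger_gap: 41.2
```

```bash
python3 tilt.py t3; python3 -c "
from look import *
look('l3',[('scene',(260,130,340,210)),('top',(170,140,250,220))])"
```

```text
-20 [302.8 168.9]
-10 [303.2 175.8]
0 [303.8 181.7]
10 [304.5 186.3]
20 [305.4 189.5]
30 [306.5 191.1]
248 98 9.225 [596.89343307 130.86502131 300.20861836] [ 0.22798885 -0.75078169 -5.46262713] [-0.00888876 -0.00472672  0.03196509]
9.375 [597.99866035 130.92568932 302.31906283] [179.99576417  -0.40770425  -6.99326802] [-0.65131987 -0.63884682 -5.0110358 ] [0.05809884 0.01076631 0.01532287] 41.03960373574574
```

View pics/t3.png

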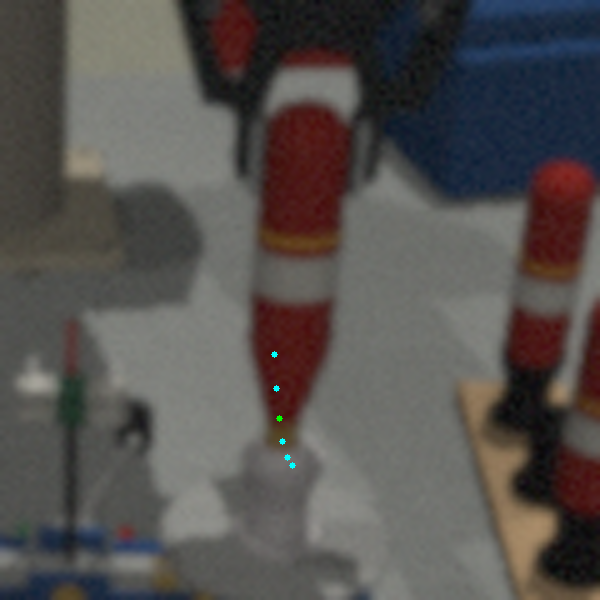

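View pics/l3.png

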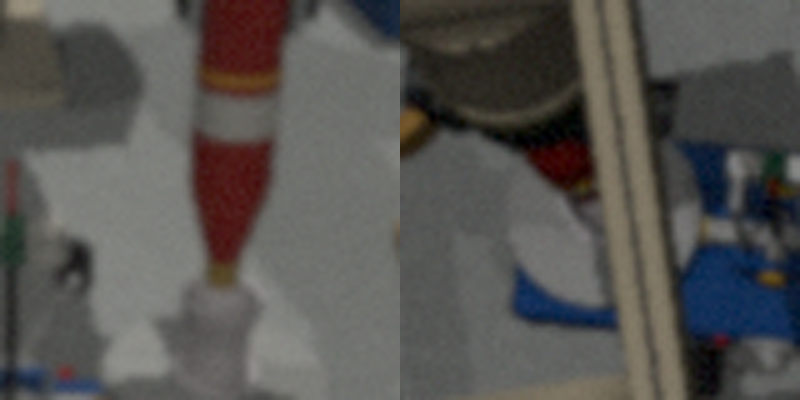

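```bash
python3 -c "
from h import *
import pickle
o=pickle.load(open('o.pkl','rb'));S=o['scene']
f=lambda X:((proj(S,X)[0]-[248,98])*5).round(0)
for z in (142,150,155,160): print('cup axis z',z,f([600.5,130.5,z]))
u=np.array([.9925,-.122,0]);g=np.array([597,130.9,300.2])
print('tcp',f(g),'g+8',f(g+[0,0,8]),'tips',f(g-[0,0,11]))
for t in (-5,0,5,10,15):
  a=np.radians(t);d=u*np.sin(a)-np.array([0,0,1])*np.cos(a)
  for L in (145,150,155,160):
    gg=g+[0,0,8]; print(t,L,'tip',f(gg+d*L),'shoulder56',f(gg+d*(L-56)),'dome',f(gg+d*(L-181)), gg+d*L)
"
```

```text
cup axis z 142 [277. 448.]
cup axis z 150 [278. 435.]
cup axis z 155 [279. 427.]
cup axis z 160 [280. 419.]
tcp [302. 166.] g+8 [304. 151.] tips [300. 188.]
-5 145 tip [278. 397.] shoulder56 [288. 308.] dome [311.  81.] [584.45719917 132.44178509 163.75176878]
-5 150 tip [278. 405.] shoulder56 [287. 316.] dome [310.  91.] [584.0246888  132.49495009 158.77079529]
-5 155 tip [277. 412.] shoulder56 [286. 324.] dome [309. 101.] [583.59217843 132.5481151  153.7898218 ]
-5 160 tip [276. 420.] shoulder56 [285. 332.] dome [308. 111.] [583.15966805 132.6012801  148.80884831]
0 145 tip [280. 410.] shoulder56 [289. 316.] dome [311.  78.] [597.  130.9 163.2]
0 150 tip [279. 419.] shoulder56 [288. 324.] dome [310.  89.] [597.  130.9 158.2]
0 155 tip [278. 427.] shoulder56 [287. 333.] dome [309.  99.] [597.  130.9 153.2]
0 160 tip [278. 435.] shoulder56 [286. 342.] dome [308. 109.] [597.  130.9 148.2]
5 145 tip [282. 422.] shoulder56 [290. 323.] dome [310.  76.] [609.54280083 129.35821491 163.75176878]
5 150 tip [281. 431.] shoulder56 [289. 332.] dome [309.  87.] [609.9753112  129.30504991 158.770
[... 344 characters left out ...]
lder56 [290. 338.] dome [309.  85.] [622.85187245 127.72223835 160.47883705]
10 155 tip [282. 451.] shoulder56 [290. 347.] dome [308.  96.] [623.71360153 127.61631296 155.55479828]
10 160 tip [282. 460.] shoulder56 [289. 357.] dome [307. 107.] [624.57533061 127.51038757 150.63075952]
15 145 tip [286. 441.] shoulder56 [292. 333.] dome [309.  74.] [634.24729583 126.32149109 168.14075519]
15 150 tip [285. 451.] shoulder56 [292. 343.] dome [308.  84.] [635.53168534 126.16361147 163.31112606]
15 155 tip [284. 460.] shoulder56 [291. 352.] dome [307.  95.] [636.81607485 126.00573186 158.48149693]
15 160 tip [284. 470.] shoulder56 [291. 362.] dome [307. 106.] [638.10046436 125.84785224 153.65186779]
```

apply_moves:
  series:
    - [0.3,[-0.005,0,0.0],0]
    - [0.3,[-0.005,0,-0.006],0]
    - [0.3,[-0.005,0,-0.012],0]
    - [0.3,[-0.005,0,-0.016],0]

```text
time: 9.88
tool_pos: [592.7, 130.9, 285.4]
tcp_rot: [180.0, -0.4, -7.0]
ft_force: [-0.2, 0.0, -4.9]
finger_gap: 41.4
```

```bash
python3 -c "
from look import *
look('l4',[('scene',(260,130,340,210)),('top',(170,140,250,220))])"
```

```text
9.975 [592.59841944 130.87838758 285.17374265] [179.97344601  -0.31316686  -6.99252486] [ 1.45860686 -0.07462838 -6.58308174] [0.01006443 0.02774355 0.02695689] 40.95762165550294
```

View pics/l4.png

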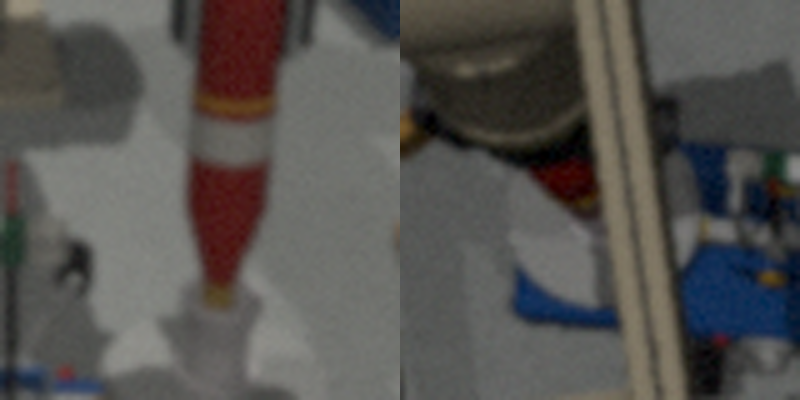

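The tip is inside the mouth at about (215,305) in the left crop, with no contact force. I'll lower it in stages and centre the hand.

apply_moves:
  series:
    - [0.3,[0.002,0.003,-0.006],0]
    - [0.3,[0.004,0.003,-0.012],0]
    - [0.3,[0.006,0.003,-0.018],0]
    - [0.3,[0.007,0.003,-0.024],0]
    - [0.3,[0.007,0.003,-0.024],0]

```text
time: 10.6
tool_pos: [599.1, 133.6, 260.0]
tcp_rot: [179.9, -0.2, -7.0]
ft_force: [-0.1, -0.1, -6.4]
finger_gap: 41.2
```

```bash
python3 -c "
from look import *
look('l5',[('scene',(250,120,350,220)),('top',(170,140,250,220))])"
```

```text
10.7 [599.34771255 133.7332021  260.72745615] [179.95004865  -0.26345558  -6.99527045] [-1.67643811 -1.50641848 -5.99676592] [-0.34820331  0.41415606  0.01773314] 40.890796914098594
```

View pics/l5.png

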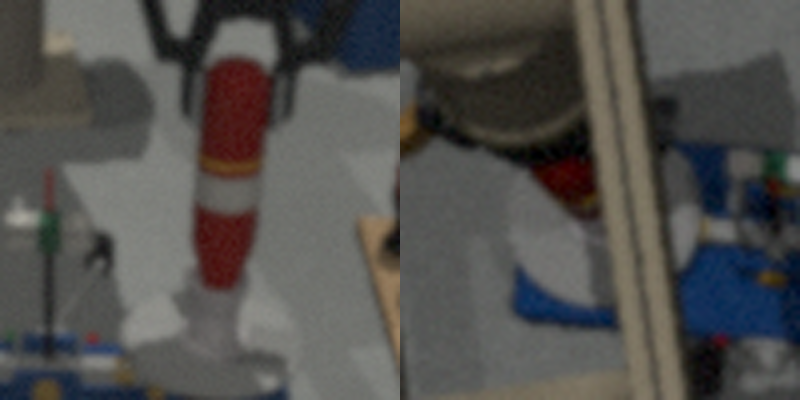

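apply_moves:
  series:
    - [0.3,[-0.001,-0.002,-0.004],0]
    - [0.3,[-0.001,-0.002,-0.009],0]
    - [0.3,[-0.001,-0.002,-0.013],0]
    - [0.3,[-0.001,-0.002,-0.016],0]
    - [0.3,[-0.001,-0.002,-0.016],0]

```text
time: 11.32
tool_pos: [598.8, 131.8, 245.4]
tcp_rot: [180.0, -0.3, -7.0]
ft_force: [0.2, 0.1, -2.7]
finger_gap: 41.1
```

```bash
python3 -c "
from look import *
look('l6',[('scene',(250,120,350,220)),('top',(170,140,250,220))])"
```

```text
11.425 [598.65295059 131.79274108 245.30932619] [179.96795926  -0.31991465  -6.99629445] [-0.46429887  0.83228097 -2.66621527] [0.1488498  0.04983543 0.00964116] 41.39969914536774
```

View pics/l6.png

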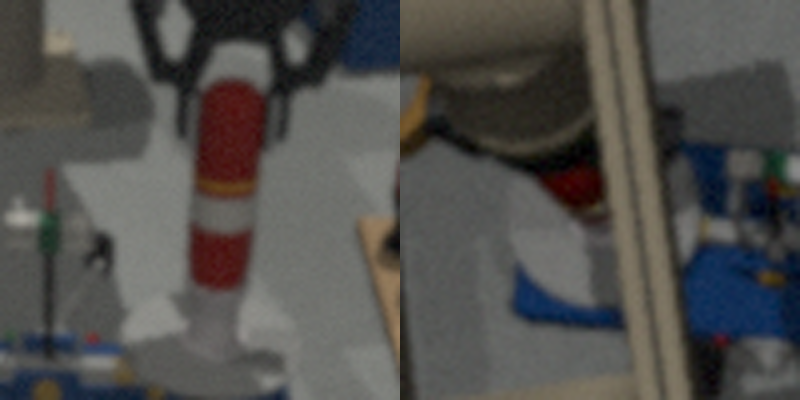

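apply_moves:
  series:
    - [0.3,[0.0,0,-0.002],0]
    - [0.3,[0,0,-0.004],0]
    - [0.3,[0,0,-0.004],0]

```text
time: 11.8
tool_pos: [599.5, 131.9, 243.0]
tcp_rot: [-180.0, -0.5, -7.0]
ft_force: [-0.5, 1.1, 4.4]
finger_gap: 41.4
```

apply_moves:
  series:
    - [0.5,[0,0,0],0]
    - [0.53,[0,0,0],0]
    - [0.56,[0,0,0],0]
    - [0.6,[0,0,0],0]
    - [0.6,[0,0,0],0]

```text
time: 12.42
tool_pos: [599.5, 131.9, 242.8]
tcp_rot: [-180.0, -0.5, -7.0]
ft_force: [-0.7, 0.5, -1.2]
finger_gap: 51.1
```

```bash
python3 -c "
from look import *
look('l7',[('scene',(250,120,350,220)),('top',(170,140,250,220))])"
```

```text
12.525 [599.48406648 131.92419464 242.89698034] [-179.99116114   -0.47860839   -6.99297275] [ 0.48419276 -0.05526243  0.23037475] [ 0.0576259   0.04106408 -0.03996481] 51.58240184178441
```

View pics/l7.png

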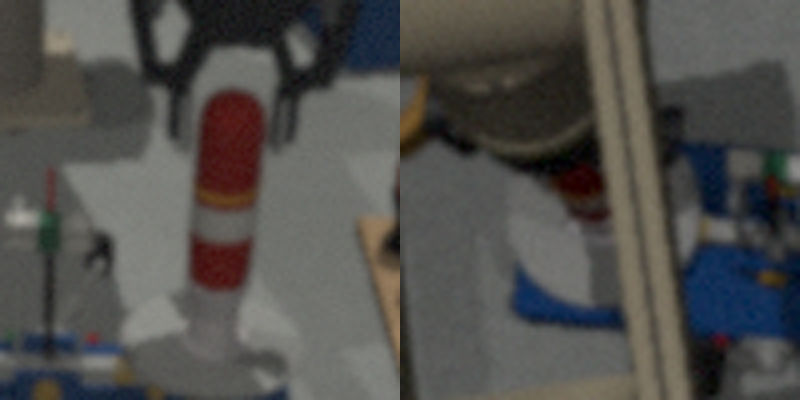

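The cartridge has settled into the cup. I'll open fully and retreat straight up, then back.

apply_moves:
  series:
    - [0.9,[0,0,0.0],0]
    - [0.9,[0,0,0.02],0]
    - [0.9,[0,0,0.06],0]
    - [0.9,[0,0,0.085],0]
    - [0.9,[-0.05,-0.01,0.085],0]

```text
time: 13.15
tool_pos: [551.8, 122.1, 330.8]
tcp_rot: [-179.9, -0.7, -7.0]
ft_force: [-0.4, 0.3, 0.5]
finger_gap: 76.5
```

apply_moves:
  series:
    - [0.6,[-0.06,-0.03,0.0],0]
    - [0.6,[-0.075,-0.06,0.0],0]
    - [0.6,[-0.075,-0.06,-0.0],0]

```text
time: 13.52
tool_pos: [476.3, 60.7, 333.2]
tcp_rot: [-179.9, -0.9, -7.1]
ft_force: [0.3, -0.5, 0.3]
finger_gap: 51.1
```

```bash
python3 -c "
from look import *
look('l8',[('scene',(230,100,350,220)),('top',(170,140,270,240))])
import pickle
o=pickle.load(open('o.pkl','rb'));S=o['scene']
f=lambda X:((proj(S,X)[0]-[230,100])*400/120).round(0)
for n,X in(('dome',[600.5,130.5,274.5]),('mouth',[600.5,130.5,142]),('band?',[600.5,130.5,230]),('knob',[498,67,96])): print(n,f(X))
"
```

```text
13.625 [477.28870838  62.04894433 332.4828627 ] [-179.89631952   -0.84357184   -7.05454793] [ 0.16236728 -0.10445706 -0.02203661] [-0.00580113  0.076841    0.02341093] 51.22954669425579
dome [259. 139.]
mouth [245. 292.]
band? [254. 193.]
knob [148. 275.]
```

View pics/l8.png

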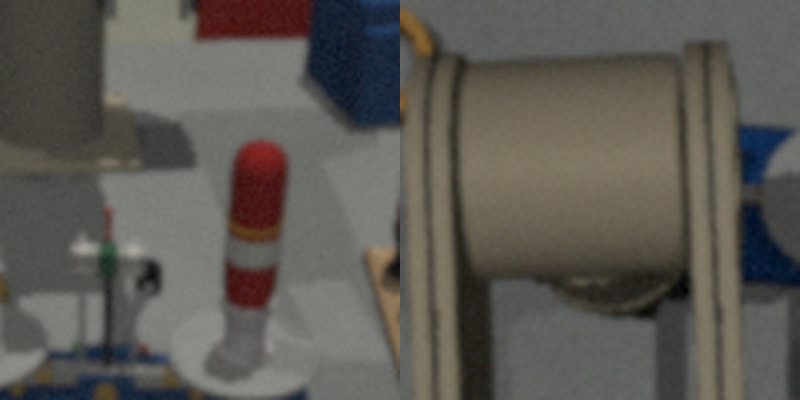

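The dome top is at (261,142) against a predicted (259,139) for fully home, so it is seated. The knob shows exactly where I expected it, at (148,275). Next I'll straddle the knob with the jaws.

apply_moves:
  series:
    - [0.6,[0.02,0.005,-0.06],0]
    - [0.6,[0.02,0.005,-0.12],0]
    - [0.6,[0.02,0.005,-0.17],0]
    - [0.6,[0.02,0.005,-0.17],0]

```text
time: 14.12
tool_pos: [494.3, 67.7, 158.1]
tcp_rot: [-180.0, -0.3, -7.0]
ft_force: [-0.7, 0.4, -0.4]
finger_gap: 51.1
```

```bash
python3 -c "
from look import *
look('l9',[('scene',(230,130,310,210)),('top',(190,170,270,250))])"
```

```text
14.225 [498.20808182  67.58669595 164.07498434] [-179.88306314   -0.88045542   -7.0208943 ] [ 0.02445298 -0.48905357  0.90326198] [-0.04568218 -0.01620069  0.0020815 ] 51.31181837929372
```

View pics/l9.png

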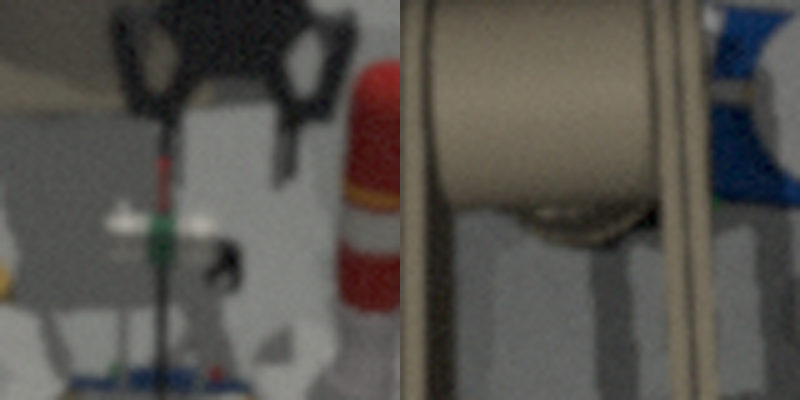

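The knob at (222,268) sits between the fingers at x≈170 and x≈288. I'll go down around it.

apply_moves:
  series:
    - [0.6,[0,0,-0.04],0]
    - [0.6,[0,0,-0.07],0]
    - [0.6,[0,0,-0.07],0]
    - [0.45,[0,0,-0.07],0]
    - [0.45,[0,0,-0.07],0]

```text
time: 14.85
tool_pos: [500.1, 67.7, 96.8]
tcp_rot: [-179.8, -1.1, -7.0]
ft_force: [0.2, 0.2, -0.3]
finger_gap: 38.4
```

```bash
python3 -c "
from look import *
look('l10',[('scene',(230,130,310,210)),('top',(190,170,270,250))])"
```

```text
14.95 [499.36343533  67.6092441   95.77666971] [-179.85996136   -1.03304139   -7.02195137] [ 0.25422812 -0.14128387 -0.2653833 ] [ 0.0203496   0.08027658 -0.00267456] 38.24703532104308
```

View pics/l10.png

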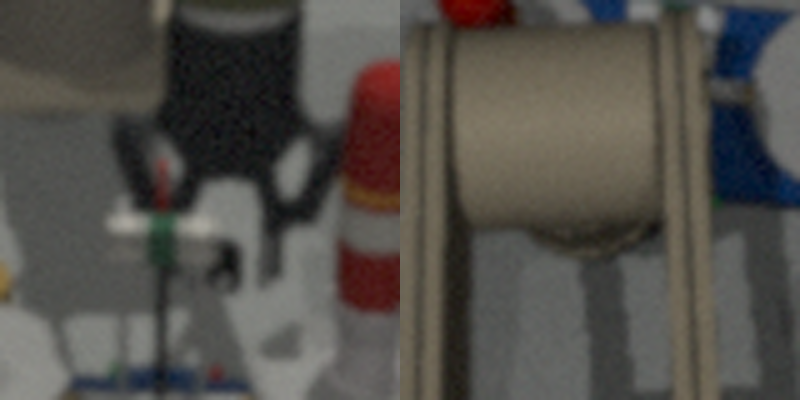

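apply_moves:
  series:
    - [0.45,[-0.0015,-0.012,-0.004],0]
    - [0.45,[-0.003,-0.025,-0.004],0]
    - [0.45,[-0.0045,-0.038,-0.004],0]
    - [0.45,[-0.006,-0.051,-0.004],0]
    - [0.45,[-0.0075,-0.062,-0.004],0]

```text
time: 15.58
tool_pos: [492.0, 4.7, 91.8]
tcp_rot: [-179.9, -1.1, -7.0]
ft_force: [3.0, 4.0, -1.2]
finger_gap: 38.2
```

apply_moves:
  series:
    - [0.45,[-0.001,-0.009,0],0]
    - [0.45,[-0.002,-0.017,0],0]
    - [0.45,[-0.002,-0.017,0],0]

```text
time: 15.95
tool_pos: [489.3, -10.1, 90.9]
tcp_rot: [-179.6, -1.0, -7.1]
ft_force: [3.8, 17.8, -4.3]
finger_gap: 38.5
```

```bash
python3 -c "
from look import *
look('l11',[('scene',(200,110,330,240)),('top',(190,170,270,250))])"
```

```text
16.05 [489.35286551 -10.06984404  90.88727758] [-179.60919537   -0.96599448   -7.02966237] [ 4.06379414 14.69209333 -3.71637051] [ 2.42662227e+00 -4.55253268e-01 -1.39211850e-03] 38.54125525322407
```

View pics/l11.png

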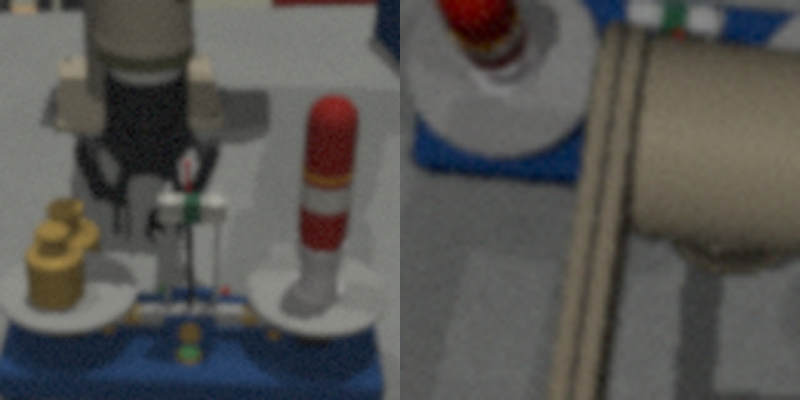

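A 15–18 N reaction shows the lever is at its free stop. I'll back off to the middle of the play so nothing touches the knob, then let the beam settle.

apply_moves:
  series:
    - [0.45,[0.0005,0.004,0],0]
    - [0.45,[0.001,0.0085,0],0]
    - [0.45,[0.001,0.0085,0],0]
    - [0.45,[0.001,0.0085,0],0]
    - [0.45,[0.001,0.0085,0],0]

```text
time: 16.68
tool_pos: [490.4, -1.8, 91.0]
tcp_rot: [-179.6, -1.0, -7.0]
ft_force: [-0.4, -0.6, -0.6]
finger_gap: 38.2
```

apply_moves:
  series:
    - [0.45,[0,0,0],0]
    - [0.45,[0,0,0],0]
    - [0.45,[0,0,0],0]
    - [0.45,[0,0,0],0]
    - [0.45,[0,0,0],0]

```text
time: 17.3
tool_pos: [490.4, -1.8, 90.9]
tcp_rot: [-179.6, -1.0, -7.0]
ft_force: [-0.2, -0.4, 0.3]
finger_gap: 38.3
```

apply_moves:
  series:
    - [0.45,[0,0,0],0]
    - [0.45,[0,0,0],0]
    - [0.45,[0,0,0],0]
    - [0.45,[0,0,0],0]
    - [0.45,[0,0,0],0]

```text
time: 17.92
tool_pos: [490.4, -1.8, 91.0]
tcp_rot: [-179.6, -1.0, -7.0]
ft_force: [-0.5, -0.4, -0.0]
finger_gap: 38.3
```

```bash
python3 -c "
from look import *
look('l12',[('scene',(200,110,330,240)),('scene',(230,150,290,210))])"
```

```text
18.025 [490.35457071  -1.80614238  90.94320721] [-179.62247279   -0.96769984   -7.03627171] [-0.23224366  0.74141796  0.58699936] [ 0.00807191  0.03826987 -0.05864338] 38.43135062052182
```

View pics/l12.png

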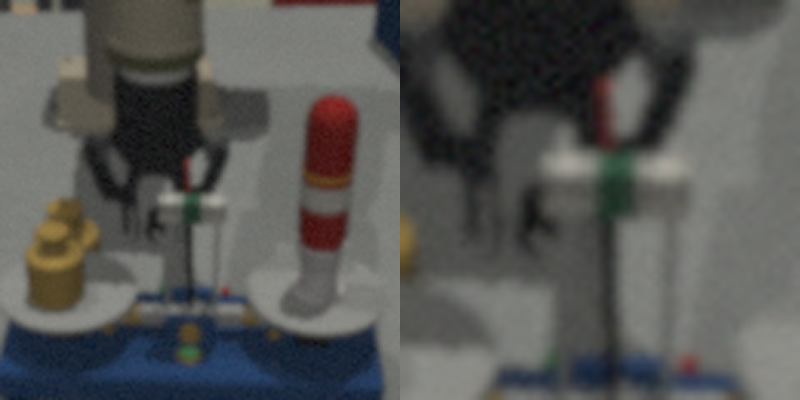

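The pointer's red tip at (603,100) in the right crop shows a small deflection from the green mark, and the beam is off its stops. I'll wait further and check that it is at rest.

apply_moves:
  series:
    - [0.45,[0,0,0],0]
    - [0.45,[0,0,0],0]
    - [0.45,[0,0,0],0]
    - [0.45,[0,0,0],0]
    - [0.45,[0,0,0],0]

```text
time: 18.65
tool_pos: [490.4, -1.8, 90.9]
tcp_rot: [-179.6, -1.0, -7.0]
ft_force: [0.4, -0.2, -0.3]
finger_gap: 38.0
```

```bash
python3 -c "
from look import *
look('l13',[('scene',(200,110,330,240)),('scene',(230,150,290,210))])"
```

```text
18.75 [490.3844131   -1.80380405  90.95169412] [-179.62043668   -0.97163128   -7.03637813] [ 0.28668047 -1.12971461  0.07966901] [-0.00828503 -0.04169337  0.02642171] 38.32452997721299
```

apply_moves:
  series:
    - [0.45,[0,0,0],0]
    - [0.45,[0,0,0],0]
    - [0.45,[0,0,0],0]
    - [0.45,[0,0,0],0]
    - [0.45,[0,0,0],0]

```text
time: 19.38
tool_pos: [490.3, -1.8, 90.9]
tcp_rot: [-179.6, -1.0, -7.0]
ft_force: [0.6, 1.1, 0.9]
finger_gap: 38.2
```

apply_moves:
  series:
    - [0.45,[0,0,0],0]
    - [0.45,[0,0,0],0]
    - [0.45,[0,0,0],0]
    - [0.45,[0,0,0],0]
    - [0.45,[0,0,0],0]

```text
time: 20.0
tool_pos: [490.4, -1.8, 91.0]
tcp_rot: [-179.6, -1.0, -7.0]
ft_force: [0.4, 0.4, 0.8]
finger_gap: 38.6
```

```bash
python3 -c "
from look import *
look('l14',[('scene',(200,110,330,240)),('scene',(230,150,290,210))])
a=[cv2.imread(f'pics/l{i}.png').astype(float) for i in(8,12,13,14)]
b=lambda i,j:np.abs(cv2.GaussianBlur(a[i]-a[j],(0,0),4)).max()
print(b(1,2),b(2,3))
print([ (lambda m:(np.argwhere(m).mean(0)))((x[60:150,550:660,2]-x[60:150,550:660,1])>45)[::-1] for x in a[1:]])
"
```

```text
20.1 [490.38109809  -1.78419393  90.94997229] [-179.62133946   -0.97174336   -7.03538795] [ 0.46317645 -0.64003444  0.14113662] [ 0.00370108 -0.01780637 -0.01867719] 38.46871625103221
9.56939508447394 9.992712988702232
[array([nan, nan]), array([nan, nan]), array([nan, nan])]<string>:7: RuntimeWarning: Mean of empty slice.
  ret = um.true_divide(
```

View pics/l14.png

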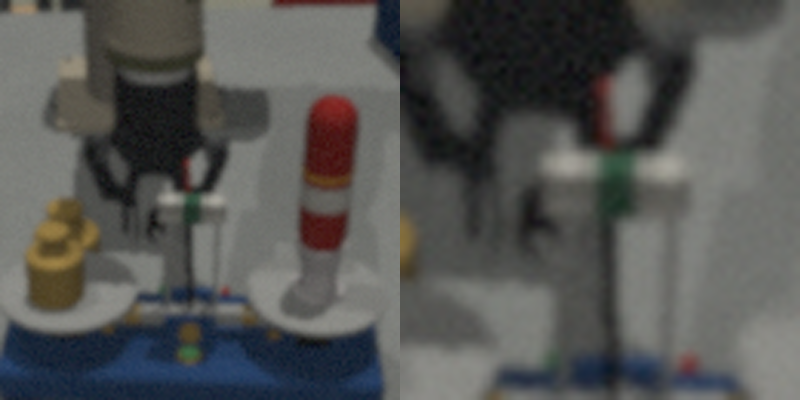

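The picture hasn't changed from t=18.0 to t=20.1 s, with the pointer at the same spot, so the beam is at rest with a small deflection. Now I'll lock it again by sweeping the lever back to its +y stop.

apply_moves:
  series:
    - [0.45,[0,0,0],0]
    - [0.45,[0.001,0.01,0],0]
    - [0.45,[0.0025,0.022,0],0]
    - [0.45,[0.004,0.034,0],0]
    - [0.45,[0.0055,0.046,0],0]

```text
time: 20.72
tool_pos: [496.6, 44.3, 91.7]
tcp_rot: [-179.7, -1.1, -7.0]
ft_force: [-1.0, -4.6, 3.5]
finger_gap: 38.9
```

apply_moves:
  series:
    - [0.45,[0.0015,0.012,0],0]
    - [0.45,[0.003,0.024,0],0]
    - [0.45,[0.004,0.031,0],0]
    - [0.45,[0.0045,0.035,0],0]
    - [0.45,[0.0045,0.035,0],0]

```text
time: 21.35
tool_pos: [500.2, 78.5, 90.9]
tcp_rot: [-179.8, -0.9, -7.0]
ft_force: [-1.4, -7.9, -3.1]
finger_gap: 38.7
```

apply_moves:
  series:
    - [0.45,[0.0003,0.002,0],0]
    - [0.45,[0.0005,0.004,0],0]
    - [0.45,[0.0005,0.004,0],0]

```text
time: 21.72
tool_pos: [500.2, 78.8, 90.6]
tcp_rot: [179.8, -0.9, -7.1]
ft_force: [-3.3, -22.7, 1.7]
finger_gap: 38.3
```

The lever is hard on its locked stop (22 N, no further motion). I'll back off, rise and check.

apply_moves:
  series:
    - [0.45,[-0.001,-0.008,0],0]
    - [0.45,[-0.001,-0.009,0],0]
    - [0.55,[-0.001,-0.009,0.0],0]
    - [0.55,[-0.001,-0.009,0.05],0]
    - [0.6,[-0.001,-0.009,0.11],0]

```text
time: 22.35
tool_pos: [498.0, 70.4, 200.5]
tcp_rot: [179.8, -0.7, -7.0]
ft_force: [1.9, 1.0, 0.3]
finger_gap: 51.1
```

apply_moves:
  series:
    - [0.8,[0,0.01,0.06],0]
    - [0.9,[0.0,0.03,0.12],0]
    - [0.9,[0.0,0.06,0.145],0]
    - [0.9,[0.0,0.06,0.145],0]

```text
time: 22.85
tool_pos: [498.9, 132.7, 348.7]
tcp_rot: [180.0, -1.0, -6.9]
ft_force: [0.1, 0.1, -0.8]
finger_gap: 77.1
```

```bash
python3 -c "
from look import *
look('l15',[('scene',(200,110,330,240)),('scene',(230,150,290,210))])"
```

```text
22.95 [497.73938573 130.7439878  344.7195754 ] [179.80500246  -0.65921291  -6.96437   ] [ 0.09337045 -0.56093118  0.18015702] [ 0.05906532  0.00435127 -0.01353913] 76.97687288101602
```

View pics/l15.png

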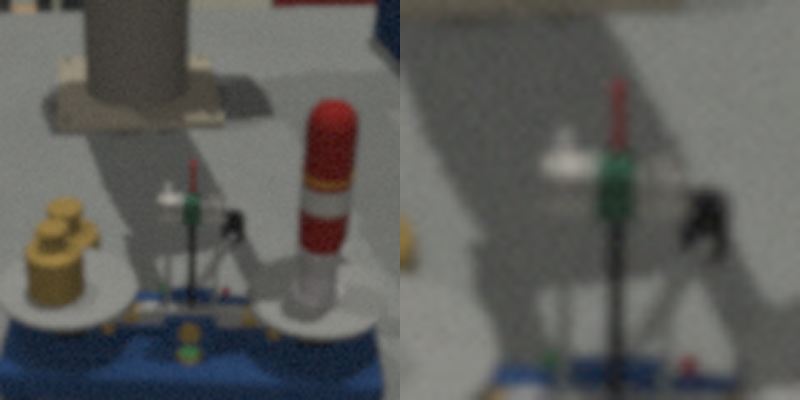

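The pointer is back centred on the green mark at (616,120) and the knob is on the +y side at (707,220), so the beam is locked. Now I'll regrip the cartridge.

apply_moves:
  series:
    - [0.9,[0.055,0.001,0],0]
    - [0.9,[0.1,0.001,0.0],0]
    - [0.9,[0.102,0.001,0],0]
    - [0.9,[0.102,0.001,-0.03],0]
    - [0.9,[0.102,0.001,-0.05],0]

```text
time: 23.58
tool_pos: [598.5, 131.0, 292.0]
tcp_rot: [179.8, -0.5, -7.0]
ft_force: [0.5, 0.5, 0.2]
finger_gap: 76.9
```

```bash
python3 -c "
from look import *
look('l16',[('scene',(250,100,350,200)),('top',(170,140,250,220))])"
```

```text
23.675 [597.56721412 131.16393945 290.67355351] [179.70814021  -0.30122437  -6.97553336] [-0.65506807  0.93855731 -0.15109314] [ 0.01813363 -0.01711129  0.0214394 ] 76.88591219448308
```

View pics/l16.png

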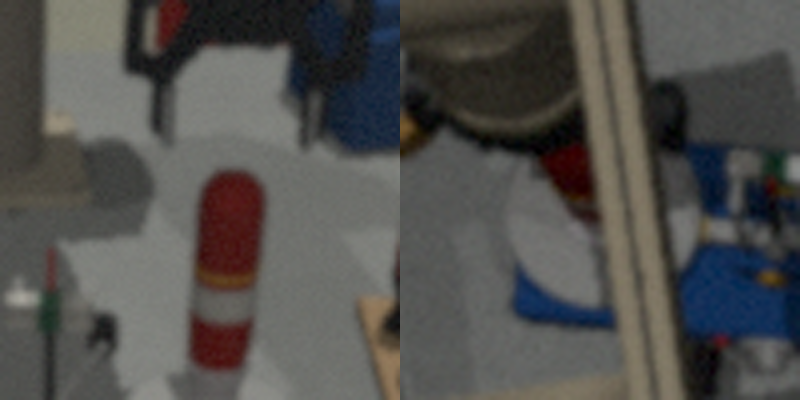

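The fingers at x≈160 and x≈315 straddle the dome at x≈233. I'll go down and grip firmly.

apply_moves:
  series:
    - [0.9,[0.002,0,-0.025],0]
    - [0.9,[0.002,0,-0.045],0]
    - [0.9,[0.002,0,-0.048],0]
    - [0.9,[0.002,0,-0.048],0]

```text
time: 24.18
tool_pos: [599.6, 131.2, 243.3]
tcp_rot: [179.7, -0.3, -7.0]
ft_force: [0.5, -0.1, 0.6]
finger_gap: 77.0
```

apply_moves:
  series:
    - [0.55,[0,0,0],0]
    - [0.3,[0,0,0],0]
    - [0.3,[0,0,0],0]
    - [0.3,[0,0,0],0]
    - [0.3,[0,0,0],0]
  grip_force: 50

```text
time: 24.8
tool_pos: [600.2, 131.4, 244.4]
tcp_rot: [179.8, -0.4, -7.0]
ft_force: [-0.1, 1.2, 5.7]
finger_gap: 40.4
```

apply_moves:
  series:
    - [0.3,[0,0,0.01],0]
    - [0.3,[0,0,0.03],0]
    - [0.3,[0,0,0.06],0]
    - [0.3,[0,0,0.1],0]
    - [0.3,[-0.02,0.0,0.115],0]

```text
time: 25.42
tool_pos: [581.2, 131.2, 363.2]
tcp_rot: [179.8, -0.7, -7.0]
ft_force: [-0.6, 0.2, -5.6]
finger_gap: 39.9
```

apply_moves:
  series:
    - [0.3,[-0.03,0.015,0.0],0]
    - [0.3,[-0.07,0.05,0],0]
    - [0.3,[-0.105,0.09,0],0]
    - [0.3,[-0.123,0.14,0],0]
    - [0.3,[-0.123,0.18,0],0]

```text
time: 26.05
tool_pos: [456.7, 312.8, 364.8]
tcp_rot: [179.8, -0.7, -6.9]
ft_force: [1.0, -0.6, -5.7]
finger_gap: 40.4
```

apply_moves:
  series:
    - [0.3,[0,0.02,0],0]
    - [0.3,[0,0.03,0],0]
    - [0.3,[0,0.03,0],0]

```text
time: 26.42
tool_pos: [456.9, 342.5, 364.8]
tcp_rot: [179.8, -0.7, -6.9]
ft_force: [-1.4, -0.1, -5.0]
finger_gap: 39.9
```

```bash
python3 -c "
from look import *
look('l17',[('scene',(300,60,420,220)),('top',(100,160,220,280))])
print(proj(optics.snapshot('scene'),[[454,339,64],[454,339,200]]), )"; python3 tilt.py t17
```

```text
26.525 [457.0798358  341.75937986 364.77790809] [179.8012302   -0.69979341  -7.00101238] [ 0.22468453 -0.50673036 -5.69766021] [0.01387119 0.05864759 0.03353811] 40.281289476459335
[[358.47236474 180.6856458 ]
 [366.09636577 141.15619715]]
-20 [365.6 124.4]
-10 [367.  129.9]
0 [368.8 134.4]
10 [370.9 137.5]
20 [373.4 139.1]
30 [376.2 139.1]
318 52 26.575 [457.08252356 341.69470362 364.8451919 ] [-0.6268409  -0.17233574 -5.94849867] [ 0.00564594  0.03215674 -0.04405954]
```

View pics/l17.png

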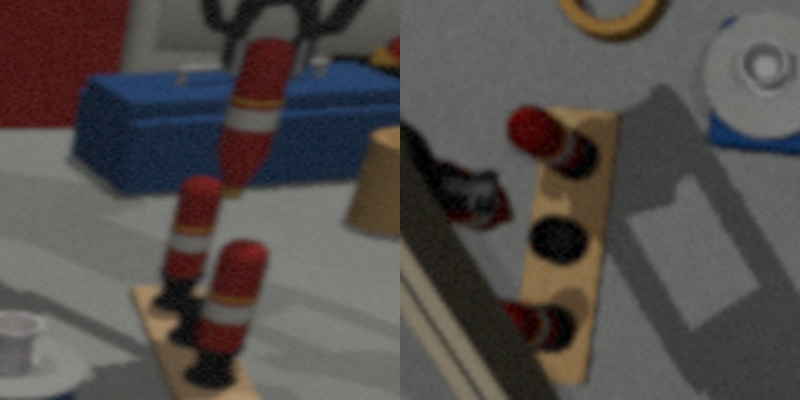

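View pics/t17.png

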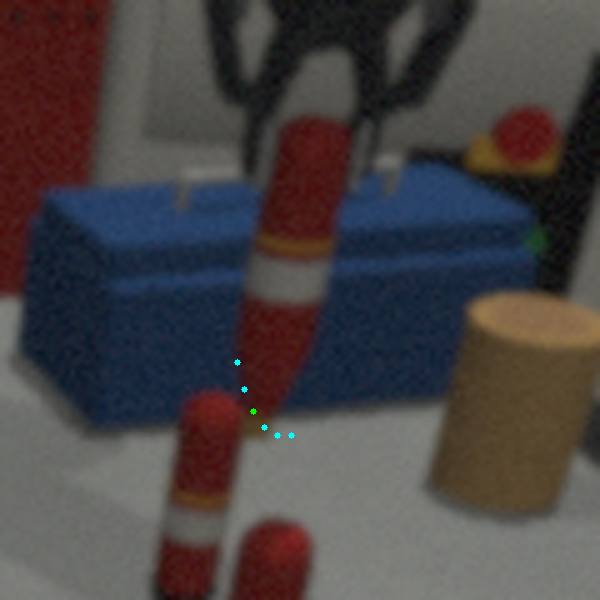

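```bash
python3 -c "
from h import *
import pickle
np.set_printoptions(precision=1,suppress=True)
o=pickle.load(open('o.pkl','rb'));S=o['scene'];T=o['top']
# dome blobs: circles at sphere centre z=197-21=176 
for cam in('top','scene'):
    p=o[cam]
    hsv=cv2.cvtColor(p['color'],cv2.COLOR_BGR2HSV)
    m=(((hsv[...,0]<8)|(hsv[...,0]>172))&(hsv[...,1]>120)&(hsv[...,2]>50)).astype(np.uint8)
    n,l,st,c=cv2.connectedComponentsWithStats(m)
    for i in range(1,n):
        if 90<st[i][4]<300: print(cam,st[i],c[i],[ray_z(p,c[i],z)[:2] for z in (160,170,180)])
b=(115,215,185,250); cv2.imwrite('pics/rc.png',cv2.resize(T['color'][b[1]:b[3],b[0]:b[2]],None,fx=10,fy=10,interpolation=cv2.INTER_CUBIC))
im=T['color'].copy(); im=cv2.resize(im[180:290,110:190],None,fx=5,fy=5,interpolation=cv2.INTER_CUBIC)
for C,col in(((455,340),(0,255,0)),((452,337),(255,255,0))):
  t=np.linspace(0,6.28,60)
  q=((proj(T,np.c_[C[0]+23*np.cos(t),C[1]+23*np.sin(t),64+0*t])-[110,180]+.5)*5).astype(int)
  cv2.polylines(im,[q.reshape(-1,1,2).astype(np.int32)],True,col,1)
cv2.imwrite('pics/rc2.png',im)
"
```

```text
top [132 192  14  14 136] [138.4 198.2] [array([542.7, 339. ]), array([540.8, 336.1]), array([539. , 333.3])]
top [356 196  15  22 212] [364.2 207.4] [array([ 498.4, -330.7]), array([ 496.9, -328. ]), array([ 495.5, -325.2])]
top [349 226  16  20 218] [355.9 235.7] [array([ 415.3, -300.4]), array([ 414.5, -297.9]), array([ 413.8, -295.4])]
top [123 251  14  13 144] [129.8 256.8] [array([370.3, 358.9]), array([369.9, 355.9]), array([369.5, 352.9])]
scene [417  74  13  11 103] [422.8  78.7] [array([-295.4,  884.7]), array([-261.2,  865.4]), array([-227. ,  846.1])]
scene [353 130  14  21 217] [359.3 140.1] [array([363.4, 354.8]), array([384. , 346.4]), array([404.7, 338. ])]
scene [364 156  16  23 270] [371.7 167.2] [array([537.3, 333.8]), array([554.4, 325.8]), array([571.4, 317.9])]
scene [350 161  11  11  93] [354.7 165.7] [array([525.6, 289. ]), array([542.9, 282. ]), array([560.2, 274.9])]
scene [139 175  14  14 110] [146.4 180.3] [array([ 565. , -277.7]), array([ 581.5, -273.1]), array([ 598. , -268.5])]
scene [118 189  22  19 254] [129.1 198.1] [array([ 645. , -304.2]), array([ 659.9, -299. ]), array([ 674.7, -293.9])]
scene [360 188  13  13 127] [365.6 194.5] [array([669.2, 271.6]), array([683.5, 264.9]), array([697.9, 258.2])]
```

View pics/rc2.png

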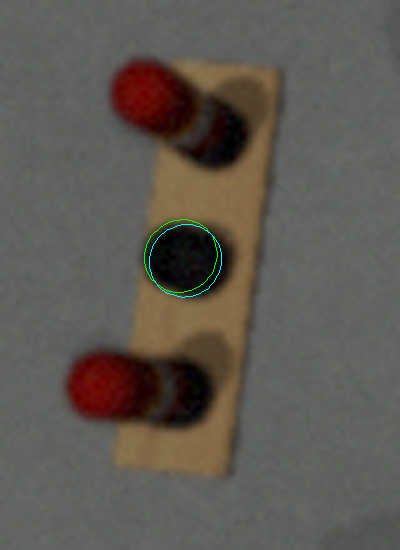

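Rack board centre, cup rim overlay and neighbour midpoint agree on about (455,341). The cartridge hangs upright, so I'll descend to just above the mouth.

apply_moves:
  series:
    - [0.3,[-0.002,0,-0.04],0]
    - [0.3,[-0.002,0,-0.08],0]
    - [0.3,[-0.002,0,-0.11],0]
    - [0.3,[-0.002,0,-0.13],0]
    - [0.3,[-0.002,0,-0.133],0]

```text
time: 27.25
tool_pos: [454.6, 341.0, 230.5]
tcp_rot: [179.7, -0.6, -7.1]
ft_force: [0.3, 0.0, -5.0]
finger_gap: 40.5
```

```bash
python3 -c "
from look import *
look('l18',[('scene',(320,110,400,220)),('top',(110,190,190,270))])"; python3 tilt.py t18
```

```text
27.35 [455.5056356  341.73668814 232.7365437 ] [179.85656371  -0.75386757  -7.03787252] [-0.45380844 -0.73015571 -5.11282083] [ 0.01917261  0.03242268 -0.02539311] 40.32066515658415
-20 [358.2 162.9]
-10 [359.4 168.7]
0 [360.9 173.6]
10 [362.7 177.3]
20 [364.9 179.8]
30 [367.2 180.8]
309 98 27.35 [455.5056356  341.73668814 232.7365437 ] [-0.45380844 -0.73015571 -5.11282083] [ 0.01917261  0.03242268 -0.02539311]
```

View pics/l18.png

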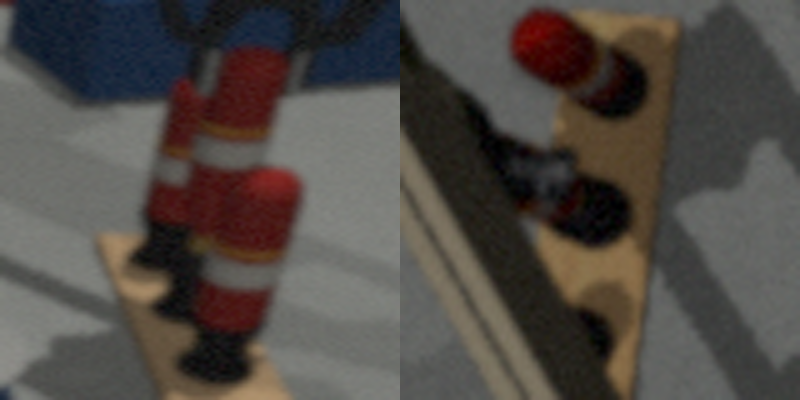

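View pics/t18.png

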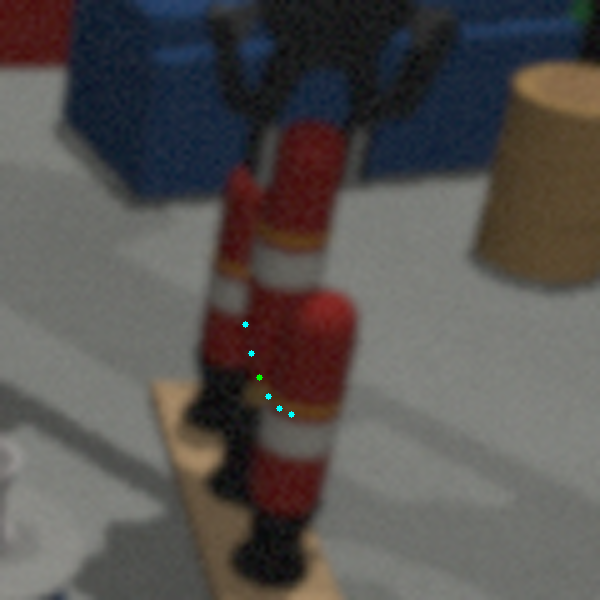

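The top view shows the tip at about (570,205), right over the cup mouth, clear of the neighbours. Lowering continues in stages with force checks.

apply_moves:
  series:
    - [0.3,[0,0,-0.008],0]
    - [0.3,[0,0,-0.016],0]
    - [0.3,[0,0,-0.024],0]
    - [0.3,[0,0,-0.032],0]
    - [0.3,[0,0,-0.032],0]

```text
time: 28.02
tool_pos: [455.1, 341.6, 200.1]
tcp_rot: [179.8, -0.7, -7.0]
ft_force: [0.3, -0.2, -6.5]
finger_gap: 40.1
```

```bash
python3 -c "
from look import *
look('l19',[('scene',(320,110,400,220)),('top',(110,190,190,270))])"
```

```text
28.125 [455.76125276 342.03944972 201.41273333] [179.89635377  -0.79869116  -7.02881645] [ 0.61186204 -1.01437022 -6.88946986] [ 0.03175863  0.0142764  -0.01113015] 40.369424408372346
```

View pics/l19.png

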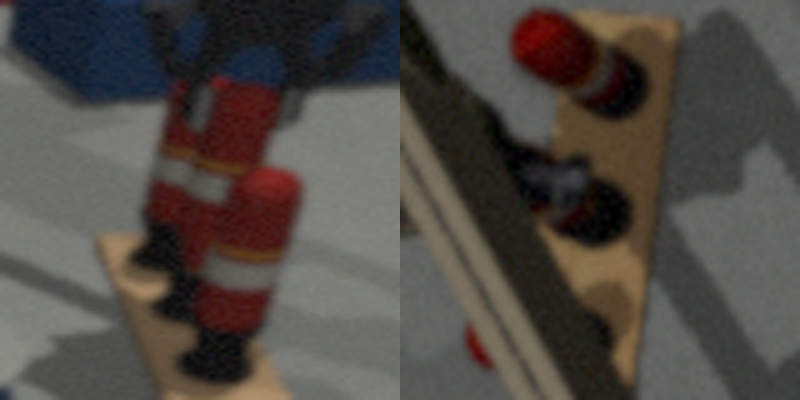

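apply_moves:
  series:
    - [0.3,[0,0,-0.006],0]
    - [0.3,[0,0,-0.012],0]
    - [0.3,[0,0,-0.018],0]
    - [0.3,[0,0,-0.022],0]
    - [0.3,[0,0,-0.022],0]

```text
time: 28.75
tool_pos: [455.3, 341.8, 178.6]
tcp_rot: [179.8, -0.7, -7.0]
ft_force: [-1.7, -0.8, -5.8]
finger_gap: 39.9
```

apply_moves:
  series:
    - [0.3,[0,0,-0.004],0]
    - [0.3,[0,0,-0.007],0]
    - [0.3,[0,0,-0.009],0]
    - [0.3,[0,0,-0.009],0]

```text
time: 29.25
tool_pos: [455.1, 341.8, 169.6]
tcp_rot: [179.8, -0.7, -7.0]
ft_force: [-3.0, 0.5, -2.9]
finger_gap: 40.4
```

apply_moves:
  series:
    - [0.3,[-0.001,0,-0.001],0]
    - [0.3,[-0.0015,0,-0.002],0]
    - [0.3,[-0.0015,0,-0.003],0]
    - [0.3,[-0.0015,0,-0.003],0]

```text
time: 29.75
tool_pos: [453.9, 341.8, 167.1]
tcp_rot: [179.9, -0.7, -7.0]
ft_force: [-3.5, -1.9, 3.7]
finger_gap: 40.2
```

Contact is at the expected height (167 against 166). I'll ease the grip so it can self-align, nudge it home, then open.

apply_moves:
  series:
    - [0.3,[0,0,0],0]
    - [0.3,[-0.0005,0,-0.0015],0]
    - [0.3,[-0.0005,0,-0.0015],0]
  grip_force: 20

```text
time: 30.12
tool_pos: [454.0, 341.9, 167.0]
tcp_rot: [179.9, -0.8, -7.0]
ft_force: [-4.8, -4.4, 8.3]
finger_gap: 40.3
```

apply_moves:
  series:
    - [0.5,[0,0,0],0]
    - [0.53,[0,0,0],0]
    - [0.56,[0,0,0],0]
    - [0.6,[0,0,0],0]
    - [0.6,[0,0,0],0]

```text
time: 30.75
tool_pos: [454.1, 341.9, 166.9]
tcp_rot: [179.9, -0.8, -7.0]
ft_force: [0.7, -0.9, 0.1]
finger_gap: 51.1
```

```bash
python3 -c "
from look import *
look('l20',[('scene',(320,110,400,220)),('top',(110,190,190,270))])"
```

```text
30.85 [454.00681611 341.88140216 166.90017517] [179.8854391   -0.84026755  -7.03085073] [-0.49509761 -0.68150355 -0.38928083] [-0.0135542  -0.00034421  0.00090246] 51.43804752586516
```

View pics/l20.png

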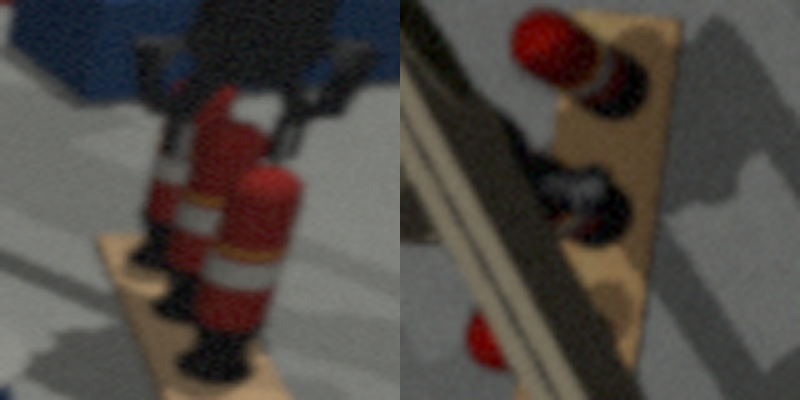

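apply_moves:
  series:
    - [0.8,[0,0,0.0],0]
    - [0.85,[0,0,0.02],0]
    - [0.85,[0,0,0.07],0]
    - [0.85,[0,0,0.13],0]
    - [0.85,[0.0,0,0.17],0]

```text
time: 31.48
tool_pos: [454.5, 342.2, 342.4]
tcp_rot: [-179.9, -1.1, -7.0]
ft_force: [0.9, 1.2, 0.5]
finger_gap: 72.6
```

apply_moves:
  series:
    - [0.85,[-0.03,-0.05,0.0],0]
    - [0.85,[-0.04,-0.11,0],0]
    - [0.85,[-0.04,-0.17,0],0]
    - [0.85,[-0.04,-0.23,0],0]
    - [0.85,[-0.04,-0.29,0],0]

```text
time: 32.1
tool_pos: [414.2, 50.6, 344.3]
tcp_rot: [-179.9, -1.2, -7.0]
ft_force: [1.1, 0.1, 0.2]
finger_gap: 72.6
```

```bash
python3 -c "
from look import *
look('l21',[('scene',(310,110,410,210)),('top',(100,170,200,270))])
S=optics.snapshot('scene');T=optics.snapshot('top')
cv2.imwrite('pics/fs.png',S['color']);cv2.imwrite('pics/ft.png',T['color'])
print(((proj(S,[[455,341,197],[539,331,197],[370.5,350.5,197]])-[310,110])*4).round(0))
print(((proj(T,[[455,341,197],[539,331,197],[370.5,350.5,197]])-[100,170])*4).round(0)+[400,0])
"
```

```text
32.2 [414.52815364  46.98364396 344.29423092] [179.98230546  -1.24264196  -7.45086542] [0.5619934  0.84874575 0.27103829] [ 0.03299725 -0.02603295 -0.02367931] 72.51053134164532
[[227. 129.]
 [254. 183.]
 [203.  81.]]
[[533. 225.]
 [550. 108.]
 [515. 345.]]
```

View pics/l21.png

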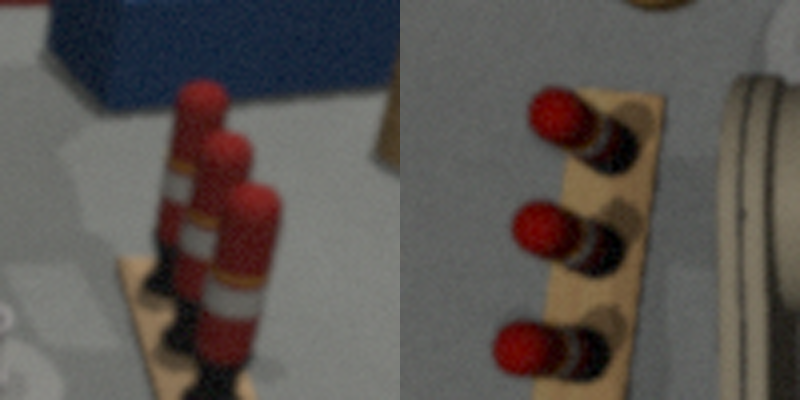

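View pics/fs.png

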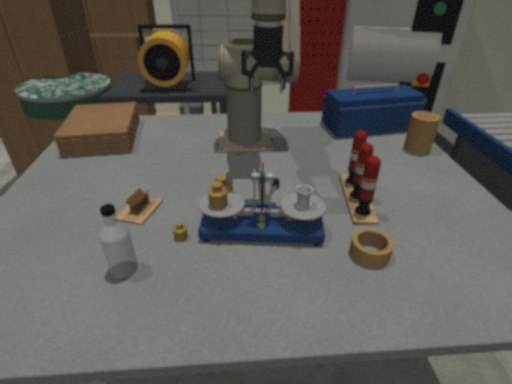

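View pics/ft.png

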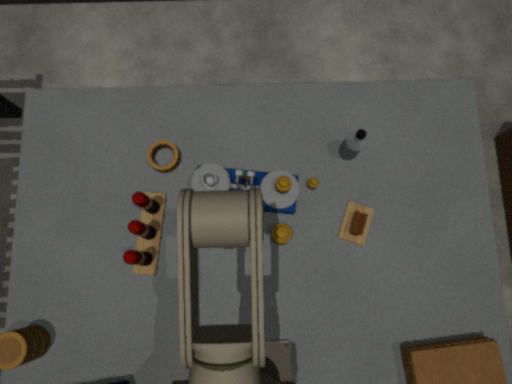

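Everything is in place. In the scene crop the middle dome at (226,147) sits on the midpoint of its neighbours' domes (228,146), so it has the same height and is home. The bystanders haven't moved and the lever is at the locked end. I'll let the arm settle, then hand in.

apply_moves:
  series:
    - [0.85,[0,0,0],0]
    - [0.85,[0,0,0],0]
    - [0.85,[0,0,0],0]

```text
time: 32.67
tool_pos: [414.6, 52.0, 344.0]
tcp_rot: [-179.9, -1.2, -7.1]
ft_force: [0.7, 0.0, -0.3]
finger_gap: 72.4
```

```bash
python3 -c "
from bench import hand_in,sense
s=sense();print(s['time'],abs(s['qd']).max(),s['ft_force']);print(hand_in())"
```

```text
32.675 0.3092755547623687 [ 0.69232856  0.00124873 -0.29053258]
the job is handed in; nothing more can be done
None
```

The cartridge has been weighed, the beam locked again, and the cartridge moved to the rack's middle cup. I handed the job in at 32.7 s of the 72 s allowed; it reported no verdict.

- **Loading:** I gripped the cartridge lightly near its dome so it swung neck down. It hung up at about 27° from friction, and two sharp-start moves brought it nearly upright. I then seated it in the balance cup and released it. The dome top was within about 3 px (zoomed crop) of where a fully home cartridge should show.
- **Weighing:** I pushed the lever to its free stop (15–18 N on the wrist) and backed the fingers off the knob. The beam stayed free for about 4 s, and the pictures showed no change in the pointer over the last 2 s. The pointer rested slightly off the centre mark towards the brass weight, which I read as the cartridge being slightly lighter. I then pushed the lever back to its locked stop (about 22 N), and the pointer returned to centre.
- **Rack:** I lowered the cartridge into the middle cup, with contact at the expected height, and released it. In the last pictures its dome lines up with its neighbours' to about 2 px in the scene view.
- **Bystanders:** The brass weight, neighbour cartridges, tape roll and bottle look unmoved, and the arm was clear of everything.

No final check failed. Two were weaker than the rest:
- My pixel estimates of the cup mouths differed by a few mm between the two views; contact forces settled the final fit.
- A numeric check on the pointer image found no usable pixels, so the beam being at rest was judged by eye.

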